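Put the baking kit away: stamps under the caddy's cantilever tray, board on its two pegs

ROBOT

A 7-joint arm with a two-finger parallel gripper is mounted at the origin on the work surface. World frame = base frame: x ahead of the robot, y to its left, z up, the work surface at z = 0. Lengths are in m, angles in rad, forces in N, time in s.
With the tool pointing down it reaches from about 0.4 to 0.85 m from the base axis. Payload 10.4 kg.
Tool frame: the origin (TCP) lies on the centre line of the jaws, within the pads' length; the fingertips stand 14 mm ahead of it and the grasp point (between the pads) lies 5 mm behind it (tip_reach is the z of the fingertips in the tool frame, in m); z points along the fingers, x is the direction in which the jaws open and shut, and the axes are right-handed (so a half turn about z gives the same grasp; the last joint's range is limited). The gripper opens to 87 mm and grips with 3 to 60 N. Pads are 19 mm wide; open, the fingers measure 117 mm over their backs; the gripper's body (75 mm by 190 mm) begins 51 mm behind the grasp point.
Start: joints at [1.201, 0.332, -0.065, 1.46, 0.022, 1.35, -0.088], TCP at [0.212, -0.588, 0.237] pointing down, gripper open.
Joint ranges: [-2.6, 2.6], [-0.5, 2.12], [-1.47, 1.34], [0.16, 2.42], [-1.27, 4.41], [0.06, 2.06], [-2.6, 2.6]. Speed limits (rad/s): [2.22, 2.22, 2.79, 2.79, 3.14, 3.14, 3.14].

INTERFACE

Orientations are given as a unit quaternion [x, y, z, w].
In Python, from bench import * gives the robot as it stands.
- The arm moves only by the tool carry_out, never from a script. Its argument "rows" is a list of rows, each a list of 5 numbers: the closure, from -1 (fully open) to 1 (shut), so that 0 is half open, then the shift along the tool's x, y, z in units of 30 mm (1.0 is 30 mm), then the turn about the tool's z in units of 5 degrees (1.0 is 5 degrees). In form: [[jaw, x, y, z, turn], ...]. A call has 1 to 20 rows; each row shifts and turns the pose as measured when the row begins, along the tool's axes as they then stand; what a row does not reach is not made up. A row lasts 1/12 s, in which the tool goes at most 41.7 mm and 7.16 degrees, less where a joint would pass 70% of its speed; a pose out of reach is approached as far as the arm can. A call is refused whole if a number of a shift passes 1 or a number of a turn 1, either way. A call with a gripper value outside its range is refused whole. The fingers move at their own pace and stop on an object; "force" is the grip in N (left out, the last holds). Time passes only in rows, so rows that do not move let the fingers close. It gives the time, the measured TCP pose, the force and the opening at its end, in the units of the state.
- read_state(): the state, without advancing time (a new reading comes with each control period).
- camera(name): name is "scene" or "top" or "wrist"; returns the picture (420x560x3 uint8, blue, green, red); there is no depth.
- camera_info(name): a dict with "fx", "fy", "cx", "cy" (pixels), "extrinsics" (4x4, takes a point from camera to world coordinates); the wrist camera has in their place "tool_from_camera" (4x4, takes a point from camera to tool coordinates, whose origin is the TCP and whose axes are the tool frame's). Camera axes: x right, y down, z forward; pixel columns grow to the right and rows downward; lengths in m; the calibration is good to about 2 mm. A picture is of the moment at which its call begins: read the wrist's pose just before it. camera_info takes no time and is no camera call.
- close_job(): hands the job in, once; it reports no verdict.
Trained networks look in the newest picture that a camera, given by its name, has taken for a name from the list of things; names that differ only in an ending like _2 or _b are one class to them, and where a whole thing is asked for, a point or a joint stands for the part that bears it (a point fixed in the world has none). Each returns a list of dicts, best first, with "conf" (0 to 1); they miss things now and then, are a little off and sometimes report something else, mostly with a low value. They report only what shows in the picture. A call takes as long as a camera call. They do not tell look-alikes from the thing itself.
- recognise(query, camera): "box" ([centre column, centre row, width, height] in pixels, round what is visible of it).
- silhouettes(query, camera): "mask" (420x560 bool, what is visible of it) and "box" ([centre column, centre row, width, height] in pixels, round what is visible of it).
- pinpoint(query, camera): "xy" ([column, row] in pixels: a listed point, or the origin of a listed thing).
The state is a dict: "time": time; "joint_positions": joint angles; "joint_vel": joint speeds; "joint_torque": joint torques, N m; "ee_pos": TCP position; "eef_rot": TCP orientation; "ft_force": force on the tool from outside, world axes, zero at the start; "torque": the same for the moment, N m; "width": finger opening in m.
Only numpy, scipy, OpenCV 4.12 (cv2) and the standard library are available. Lean on these libraries where they do the work, as an engineer would, in place of code of your own. Each camera call takes 0.05 s, during which the arm holds its last target. There are 200 camera calls.

TASK

Put the washed baking kit away: swing the caddy's top tray fully over so that it stays open, pack every cookie stamp lying about into the compartment underneath, then bring the tray back down until it is fully shut, lowering it by hand rather than letting it drop. Also lift the serving board out of the plate rack and hang it by its two holes on the two pegs of the peg rail. Leave the flask, the fork, and the saucer with its bamboo spoon where they are.

Things in the scene. Friction and masses are not known exactly. Their poses are not given: they have to be found in the camera images.
- board: dark-wood serving board standing on edge in the plate rack: 190 wide (y), 12 thick (x), 135 mm high (z) plus a central tongue handle on top, 56 wide and 35 mm tall (170 mm in all), 0.3 kg. Two 18 mm holes through its thickness near the shoulders. Origin: middle of the lower edge; z up to the handle. Both faces are alike: it may hang either way round
- board_hole_l (a point): centre (mid thickness) of the board's hole on its +y side: 60 mm from the middle line, 120 mm above the lower edge, 50 mm below the top of the tongue
- board_hole_r (a point): the same for the hole on the -y side
- board_grip (a point): middle of the tongue handle, 12 mm below its top edge (158 mm above the board's lower edge); grip across the 12 mm thickness (x of the board)
- plate_rack: fixed bamboo plate rack, 150 x 150 x 65 mm: two base bars along x, 18 mm high, with upright 8 mm dowels reaching 65 mm. The board stands on the bars in the 16 mm wide middle slot, between dowels at x = +-12, y = +-65 mm. Origin: centre of the underside. The board comes out straight up, by more than 50 mm
- peg_rail: fixed wooden peg rail: bar 20 (x) x 300 (y) x 30 (z) mm, centred 200 mm high, on posts at y = +-135 mm; from its -x face two round 10 mm steel pegs 60 mm long stick out at y = +-60 mm, sloping up 0.14 rad towards their rounded free tips. Origin: on the worktop below the middle of the bar; z up
- peg_root_l (a point): where the axis of the +y peg leaves the rail's face: x -10, y +60, z 200 mm in the rail frame
- peg_root_r (a point): the same for the -y peg
- peg_tip_l (a point): end of the +y peg's axis: x -69, y +60, z 208 mm in the rail frame (the rounded tip goes 5 mm farther)
- peg_tip_r (a point): the same for the -y peg
- caddy: fixed grey plastic baking-tool caddy: lower compartment, an open box 160 (x) x 220 (y) x 66 (z) mm, walls and floor 5 mm. Origin: centre of the underside. Closed, the cantilever top tray (same outline, 32 mm deep, with piping nozzles that stay put) covers it from 68 to 100 mm height; 63 mm is free under the tray
- caddy_in (a point): centre of the compartment's floor, 5 mm above the caddy's origin
- tray_lift (a joint): angle q (rad) of the 100 mm cantilever arms: 0 = tray down, 2.27 = fully over, at its stop. The tray stays level; all its points shift from closed by 100(cos 0.436 - cos(0.436+q)) mm in caddy +x and 100(sin(0.436+q) - sin 0.436) mm up: 58 mm up at q = 1.13, 181 mm to +x at the old height when over. Moves freely: let go, it falls shut below q = 1.13, falls open beyond, stays at both ends
- tray_handle (a point): middle of the tray's black grip bar, which lies along the caddy's y: 84 mm long, 12 mm thick (x), 14 mm high (z), on two end uprights. Closed, it is at x 0, y 0, z 131 mm in the caddy frame; the bar's top is at 138 mm, the tray's rim at 100 mm. The tray with nozzles weighs 0.22 kg
- stamp_a: wooden cookie stamp: a flat die 14 mm thick (round, 46 mm across) with a 20 mm round wooden knob on top, 48 mm high in all, 50 g. Origin: centre of the die's underside, z towards the knob, which can be gripped 16 to 46 mm above it. Starts standing on the worktop; may be absent
- stamp_b: wooden cookie stamp: a flat die 14 mm thick (round, 40 mm across) with a 20 mm round wooden knob on top, 48 mm high in all, 50 g. Origin: centre of the die's underside, z towards the knob, which can be gripped 16 to 46 mm above it. Starts standing on the worktop; may be absent
- stamp_c: wooden cookie stamp: a flat die 14 mm thick (square, 40 mm) with a 20 mm round wooden knob on top, 48 mm high in all, 50 g. Origin: centre of the die's underside, z towards the knob, which can be gripped 16 to 46 mm above it. Starts standing on the worktop; may be absent
- stamp_d: wooden cookie stamp: a flat die 14 mm thick (hexagonal, 47 mm over the corners) with a 20 mm round wooden knob on top, 48 mm high in all, 50 g. Origin: centre of the die's underside, z towards the knob, which can be gripped 16 to 46 mm above it. Starts standing on the worktop; may be absent
- stamp_e: wooden cookie stamp: a flat die 14 mm thick (rectangular, 46 x 32 mm (46 along x)) with a 20 mm round wooden knob on top, 48 mm high in all, 50 g. Origin: centre of the die's underside, z towards the knob, which can be gripped 16 to 46 mm above it. Starts standing on the worktop; may be absent
- flask: orange insulated flask with black flip-top, 72 mm diameter, 217 mm high, standing; leave alone. Origin: centre of its underside
- saucer: grey ceramic saucer, 140 mm diameter, 16 mm high; leave alone. Origin: centre of its underside
- bamboo_spoon: small bamboo spoon, 120 mm long, lying near the saucer; leave alone
- fork: stainless steel fork, 190 mm long, lying on the worktop; leave alone
Things that resemble listed ones, but are neither listed nor needed, are in the scene too. What is shaped like the stamp_c but blue is not meant. What is shaped like the stamp_e but white is not meant.

How it is judged:
On the way, in this order (a step that is already met when the one before it is completed fails the run):
1. the tray is swung fully over and stays open (value of joint tray_lift above 2.1 rad), for 0.2 s.
2. every stamp is in the compartment, with the tray still open (value of joint tray_lift above 2.1 rad and x of stamp_a in the frame of caddy between -0.076 and 0.076 m and y of stamp_a in the frame of caddy between -0.106 and 0.106 m and z of stamp_a in the frame of caddy between -0.002 and 0.045 m and x of stamp_b in the frame of caddy between -0.076 and 0.076 m and y of stamp_b in the frame of caddy between -0.106 and 0.106 m and z of stamp_b in the frame of caddy between -0.002 and 0.045 m and x of stamp_c in the frame of caddy between -0.076 and 0.076 m and y of stamp_c in the frame of caddy between -0.106 and 0.106 m and z of stamp_c in the frame of caddy between -0.002 and 0.045 m and x of stamp_d in the frame of caddy between -0.076 and 0.076 m and y of stamp_d in the frame of caddy between -0.106 and 0.106 m and z of stamp_d in the frame of caddy between -0.002 and 0.045 m and x of stamp_e in the frame of caddy between -0.076 and 0.076 m and y of stamp_e in the frame of caddy between -0.106 and 0.106 m and z of stamp_e in the frame of caddy between -0.002 and 0.045 m), for 0.2 s.
3. the tray is back down over the packed compartment (value of joint tray_lift below 0.06 rad and x of stamp_a in the frame of caddy between -0.076 and 0.076 m and y of stamp_a in the frame of caddy between -0.106 and 0.106 m and z of stamp_a in the frame of caddy between -0.002 and 0.045 m and x of stamp_b in the frame of caddy between -0.076 and 0.076 m and y of stamp_b in the frame of caddy between -0.106 and 0.106 m and z of stamp_b in the frame of caddy between -0.002 and 0.045 m and x of stamp_c in the frame of caddy between -0.076 and 0.076 m and y of stamp_c in the frame of caddy between -0.106 and 0.106 m and z of stamp_c in the frame of caddy between -0.002 and 0.045 m and x of stamp_d in the frame of caddy between -0.076 and 0.076 m and y of stamp_d in the frame of caddy between -0.106 and 0.106 m and z of stamp_d in the frame of caddy between -0.002 and 0.045 m and x of stamp_e in the frame of caddy between -0.076 and 0.076 m and y of stamp_e in the frame of caddy between -0.106 and 0.106 m and z of stamp_e in the frame of caddy between -0.002 and 0.045 m), for 0.2 s.
At the end, for the whole second after the job is handed in: Tray shut (under 0.06 rad); every stamp present wholly in the compartment under it; board upright (0.2 rad) with one hole on each peg, each hole centre within 8 mm sideways and 15 mm in height of the peg root and 2 to 56 mm out from the rail face; all at rest (all of step 3 and ((x of board_hole_l in the frame of peg_rail between -0.066 and -0.012 m and y of board_hole_l in the frame of peg_rail between 0.052 and 0.068 m and z of board_hole_l in the frame of peg_rail between 0.185 and 0.215 m and x of board_hole_r in the frame of peg_rail between -0.066 and -0.012 m and y of board_hole_r in the frame of peg_rail between -0.068 and -0.052 m and z of board_hole_r in the frame of peg_rail between 0.185 and 0.215 m) or (x of board_hole_l in the frame of peg_rail between -0.066 and -0.012 m and y of board_hole_l in the frame of peg_rail between -0.068 and -0.052 m and z of board_hole_l in the frame of peg_rail between 0.185 and 0.215 m and x of board_hole_r in the frame of peg_rail between -0.066 and -0.012 m and y of board_hole_r in the frame of peg_rail between 0.052 and 0.068 m and z of board_hole_r in the frame of peg_rail between 0.185 and 0.215 m)) and angle between board's own z axis and vertical below 0.2 rad and linear speed of board below 0.02 m/s and angular speed of board below 0.2 rad/s and linear speed of each of stamp_a, stamp_b, stamp_c, stamp_d, stamp_e below 0.03 m/s); the robot touches nothing.
It fails at once if the tray is let drop (closing faster than 3 rad/s) (velocity of joint tray_lift below -3 rad/s).
It fails at once if the flask, saucer, spoon or fork is shifted by more than 30 mm, or the flask tipped (angle between flask's own z axis and vertical above 0.4 rad or distance of any of flask, saucer, bamboo_spoon, fork from where it was at the start of the episode above 0.03 m).
Of stamp_a, stamp_b, stamp_c, stamp_d, stamp_e only 3 to 5 are there at a start; the rules pass over those that are not, and their reading is None.
At some moment in a run one of stamp_a, stamp_b, stamp_c, stamp_d, stamp_e may be knocked a few centimetres aside while the robot is not near it.
It also fails if it takes over 210 s, if anything falls off the work surface, if the arm or the gripper's body presses on something with over 40 N, if the wrist force passes 120 N, or if a joint passes its speed limit or range.

## Working session

There is one attempt and no reset: what is moved stays moved. The work goes in short steps, Python scripts to look and compute and a tool call to move; the robot and the scene stay as the last step left them, time stands still between calls to the robot, and variables do not carry over. Pictures are saved under pics/ and viewed, about 12 in all and at most 16, crops included, and the job is handed in when it is done.

Besides the shell and the picture viewer there is one more tool, called after ">>>" as a command line: name --pt "numbers of a row" for each row, then --argument value for the rest. carry_out: Moves the arm, as the interface text tells. Its arguments: {"type":"object","properties":{"rows":{"type":"array","items":{"type":"array","items":{"type":"number"}}},"force":{"type":"number"}},"required":["rows"]}

```bash
ls; mkdir -p pics
cat > h.py <<'E'
from bench import *
import numpy as np, cv2
from scipy.spatial.transform import Rotation as R
def cam(n):
    s=read_state(); i=camera_info(n); K=(i["fx"],i["fy"],i["cx"],i["cy"])
    if n=="wrist":
        T=np.eye(4);T[:3,:3]=R.from_quat(s["eef_rot"]).as_matrix();T[:3,3]=s["ee_pos"];T=T@np.array(i["tool_from_camera"])
    else: T=np.array(i["extrinsics"])
    return K,T
def topix(n,p,KT=None):
    K,T=KT or cam(n); q=(np.asarray(p)-T[:3,3])@T[:3,:3]
    return np.array([K[0]*q[0]/q[2]+K[2],K[1]*q[1]/q[2]+K[3]])
def atz(n,uv,z,KT=None):
    K,T=KT or cam(n); d=T[:3,:3]@np.array([(uv[0]-K[2])/K[0],(uv[1]-K[3])/K[1],1])
    return T[:3,3]+d*(z-T[2,3])/d[2]
E
python3 - <<'E'
from h import *
s=read_state();print(s)
for n in("scene","top"):
    im=camera(n);cv2.imwrite(f"pics/{n}0.png",im)
    i=camera_info(n);print(n,i["fx"],np.round(i["extrinsics"],3).tolist())
    for q in["board","plate_rack","peg_rail","caddy","stamp_a","stamp_b","stamp_c","stamp_d","stamp_e","flask","saucer","fork","bamboo_spoon","board_hole_l","board_hole_r","board_grip","peg_root_l","peg_root_r","peg_tip_l","peg_tip_r","caddy_in","tray_handle"]:
        print(q,[(np.round(d["xy"]).astype(int).tolist(),round(d["conf"],2)) for d in pinpoint(q,n)][:6])
print(camera_info("wrist"))
E
```

```text
pics
{'time': 0.0, 'joint_positions': array([ 1.20141453,  0.3328572 , -0.06470588,  1.46095808,  0.0215751 ,
        1.34989688, -0.08847778]), 'joint_vel': array([ 0.00058137,  0.00037552,  0.00236771,  0.00080583, -0.00121338,
        0.00057139, -0.00061569]), 'joint_torque': array([ 5.73586731e-04, -6.23251605e+01,  2.49020860e-02, -3.89902925e+01,
       -6.13761367e-02,  3.96398990e-02,  1.13788838e-04]), 'ee_pos': array([ 0.2122988 , -0.58743939,  0.23575509]), 'eef_rot': array([ 8.18508804e-01, -5.74493543e-01, -5.94780524e-04, -3.92462901e-04]), 'ft_force': array([ 0.02846108, -0.27365542,  0.29491434]), 'torque': array([-0.0275632 ,  0.02805145, -0.01790745]), 'width': 0.08719908476186126}
scene 464.1447275014215 [[0.18, 0.669, -0.721, 1.407], [0.984, -0.124, 0.131, -0.245], [-0.002, -0.733, -0.68, 1.026], [0.0, 0.0, 0.0, 1.0]]
board [([388, 198], 0.94)]
plate_rack [([389, 204], 0.69), ([141, 248], 0.67), ([294, 216], 0.18)]
peg_rail []
caddy [([293, 246], 0.93)]
stamp_a [([107, 296], 0.85), ([200, 244], 0.67), ([183, 232], 0.67), ([178, 258], 0.62), ([201, 209], 0.56), ([
[... 2489 characters left out ...]
 [([138, 179], 0.91), ([89, 192], 0.69)]
peg_root_r [([138, 179], 0.91), ([89, 192], 0.69)]
peg_tip_l [([145, 197], 0.71), ([96, 211], 0.66)]
peg_tip_r [([145, 197], 0.71), ([96, 211], 0.66)]
caddy_in []
tray_handle [([262, 211], 0.78)]
{'fx': 359.2809944755458, 'fy': 359.2809944755458, 'cx': 278.5407545880352, 'cy': 209.36431330767252, 'tool_from_camera': array([[ 9.99997903e-01,  1.73246829e-03,  1.09228262e-03,
         6.35406494e-05],
       [-1.98222365e-03,  9.52849975e-01,  3.03435324e-01,
        -8.32962763e-02],
       [-5.15089390e-04, -3.03436853e-01,  9.52851411e-01,
        -1.48368544e-01],
       [ 0.00000000e+00,  0.00000000e+00,  0.00000000e+00,
         1.00000000e+00]])}
```

Run:
```python
import cv2
a=cv2.imread("pics/top0.png");cv2.imwrite("pics/t1.png",cv2.resize(a[140:290,40:460],None,fx=1.9,fy=1.9,interpolation=cv2.INTER_CUBIC))
cv2.imwrite("pics/t2.png",cv2.resize(a[170:280,320:450],None,fx=5,fy=5,interpolation=cv2.INTER_CUBIC))
a=cv2.imread("pics/scene0.png");cv2.imwrite("pics/s1.png",cv2.resize(a[140:340,60:490],None,fx=1.86,fy=1.86,interpolation=cv2.INTER_CUBIC))
```

```text
(no output)
```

View pics/t1.png

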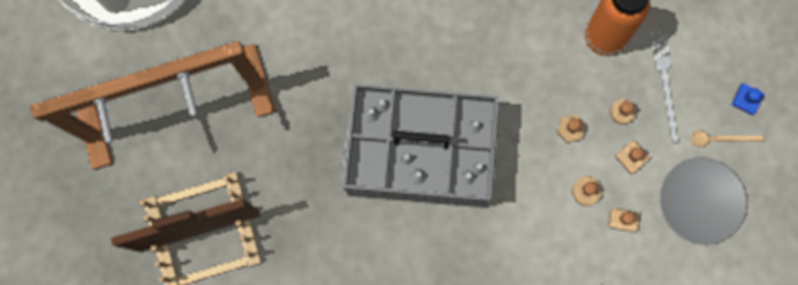

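View pics/t2.png

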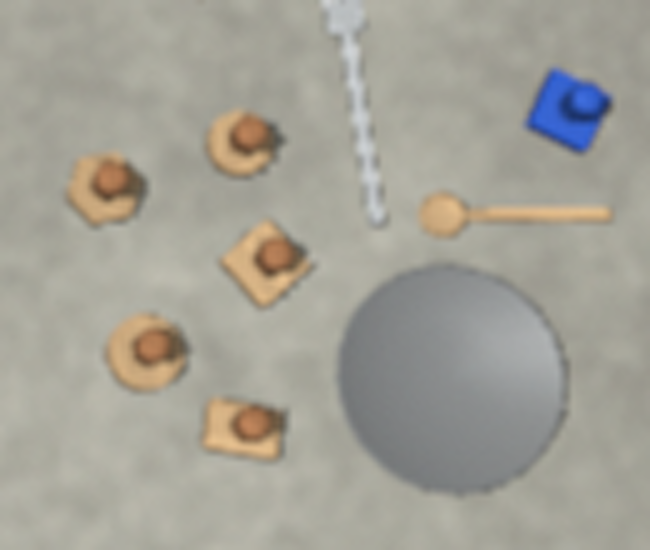

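View pics/s1.png

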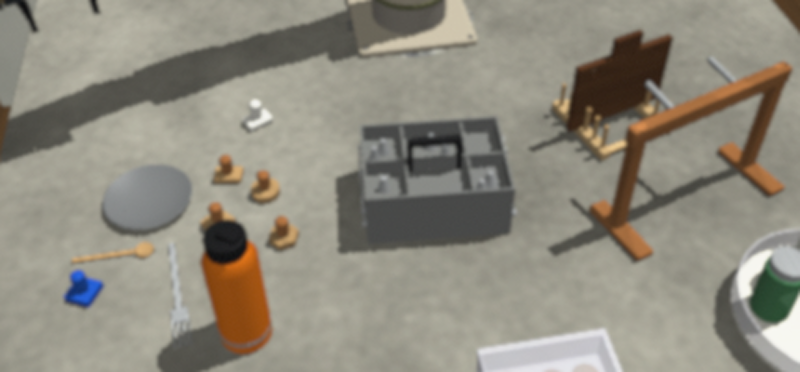

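Candidates, by full top-image pixel: five wooden stamps at (342,208) hexagonal, (368,198) small round, (373,223) square, (349,241) large round and (368,255) rectangular. The look-alikes are a blue one at (435,191) and a white one at scene (198,201). The close crop confirms the five wooden ones.

Run:
```python
from h import *
im=camera("top")
KT=cam("top")
g=lambda uv,z:np.round(atz("top",uv,z,KT),3)
print("stamps z0")
for d in pinpoint("stamp_a","top")[:9]: print(np.round(d["xy"],1),g(d["xy"],0),round(d["conf"],2))
P=lambda x,y:(x/1.9+40-.2,y/1.9+140-.2)
Q=lambda x,y:(x/5+320-.4,y/5+170-.4)
print("knobs z.046");
for n,uv in dict(d=(112,178),b=(250,132),c=(276,253),a=(155,345),e=(254,422)).items(): print(n,g(Q(*uv),.044))
C=[g(P(*c),.1) for c in((357,87),(497,97),(493,205),(346,193))];print("caddy",C,np.mean(C,0),[np.linalg.norm(C[i]-C[i-1]) for i in range(4)])
print("handle",g(P(393,139),.131),g(P(449,143),.131),g((262,211),.131))
for q,z in(("tray_handle",.131),("board_grip",.176),("board_hole_l",.138),("peg_root_l",.2),("peg_tip_l",.208),("board",.018),("flask",0),("saucer",0),("fork",0)):
  for n in("top","scene"):
    if n=="scene" and q=="tray_handle": camera("scene")
  for d in pinpoint(q,"top")[:2]: print(q,np.round(d["xy"],1),g(d["xy"],z),round(d["conf"],2))
KS=cam("scene")
for q,z in(("tray_handle",.131),("board_grip",.176),("board_hole_l",.138),("peg_root_l",.2),("peg_tip_l",.208),("stamp_a",0)):
  for d in pinpoint(q,"scene")[:6]: print("S",q,np.round(d["xy"],1),np.round(atz("scene",d["xy"],z,KS),3),round(d["conf"],2))
s=read_state();print(R.from_quat(s["eef_rot"]).as_matrix().round(3))
```

```text
stamps z0
[338.3 208.4] [ 0.533 -0.282  0.   ] 0.68
[346.8 240.3] [ 0.434 -0.305  0.   ] 0.66
[349.5 300.6] [ 0.254 -0.307  0.   ] 0.55
[366.4 200. ] [ 0.56 -0.37  0.  ] 0.54
[374.5 220.9] [ 0.494 -0.392  0.   ] 0.54
[431.2 193.6] [ 0.58  -0.573  0.   ] 0.51
[369.2 257.4] [ 0.382 -0.371  0.   ] 0.49
[131.7 255.8] [0.388 0.343 0.   ] 0.3
knobs z.046
d [ 0.534 -0.287  0.044]
b [ 0.562 -0.371  0.044]
c [ 0.488 -0.383  0.044]
a [ 0.433 -0.309  0.044]
e [ 0.387 -0.366  0.044]
caddy [array([0.58 , 0.051, 0.1  ]), array([ 0.564, -0.161,  0.1  ]), array([ 0.399, -0.153,  0.1  ]), array([0.418, 0.065, 0.1  ])] [ 0.49025 -0.0495   0.1    ] [np.float64(0.16260381299342275), np.float64(0.212602916254693), np.float64(0.1651938255504726), np.float64(0.21882641522448792)]
handle [ 0.493 -0.005  0.131] [ 0.487 -0.088  0.131] [ 0.499 -0.048  0.131]
tray_handle [263.3 208.8] [ 0.505 -0.052  0.131] 0.89
tray_handle [368.9 258. ] [ 0.367 -0.343  0.131] 0.25
board_grip [132.2 255. ] [0.371 0.294 0.176] 0.61
board_hole_l [154.9 247.2] [0.397 0.244 0.138] 0.77
board_hole_l [112.5 263.1] [0.354 0.356 0.138]
[... 697 characters left out ...]
 0.176] 0.57
S board_hole_l [378.1 176.3] [0.383 0.233 0.138] 0.94
S board_hole_l [410.1 166.5] [0.355 0.347 0.138] 0.89
S peg_root_l [422.2 199.8] [0.571 0.283 0.2  ] 0.88
S peg_root_l [455.7 189.4] [0.547 0.389 0.2  ] 0.7
S peg_tip_l [409.7 185.9] [0.519 0.266 0.208] 0.8
S peg_tip_l [440.2 173.4] [0.483 0.371 0.208] 0.59
S stamp_a [108.5 296.4] [ 0.582 -0.574  0.   ] 0.84
S stamp_a [202.3 242.3] [ 0.428 -0.314  0.   ] 0.73
S stamp_a [183.  231.9] [ 0.374 -0.37   0.   ] 0.62
S stamp_a [212.4 268.3] [ 0.535 -0.291  0.   ] 0.61
S stamp_a [198.2 208.1] [ 0.274 -0.319  0.   ] 0.56
S stamp_a [177.1 259. ] [ 0.481 -0.39   0.   ] 0.52
[[ 0.34 -0.94 -0.  ]
 [-0.94 -0.34 -0.  ]
 [ 0.    0.   -1.  ]]
```

>>> carry_out --pt "-1 -0.72 -0.79 0 0" --pt "-1 -0.72 -0.79 0 0" --pt "-1 -0.72 -0.79 0 0" --pt "-1 -0.72 -0.79 0 0" --pt "-1 -0.72 -0.79 0 0" --pt "-1 -0.72 -0.79 0 0" --pt "-1 -0.72 -0.79 0 0" --pt "-1 -0.72 -0.79 0 0" --pt "-1 -0.72 -0.79 0 0" --pt "-1 -0.72 -0.79 0 0" --pt "-1 -0.72 -0.79 0 0" --pt "-1 -0.72 -0.79 0 0" --pt "-1 -0.72 -0.79 0 0" --pt "-1 -0.72 -0.79 0 0" --pt "-1 -0.72 -0.79 0 0" --pt "-1 -0.72 -0.79 0 0" --pt "-1 -0.72 -0.79 0 0" --pt "-1 -0.72 -0.79 0 0" --pt "-1 -0.72 -0.79 0 0"

```text
time: 4.78
ee_pos: [0.5055, -0.0314, 0.2361]
eef_rot: [0.814, -0.58, 0.004, 0.003]
ft_force: [0.8, -0.5, 0.8]
width: 0.0871
```

>>> carry_out --pt "-1 0 0 0 -1" --pt "-1 0 0 0 -1" --pt "-1 0 0 0 -1" --pt "-1 0 0 0 -1" --pt "-1 0 0 0 -1" --pt "-1 0 0 0 -1" --pt "-1 0 0 0 -1" --pt "-1 0 0 0 -1" --pt "-1 0 0 0 -1" --pt "-1 0 0 0 -1" --pt "-1 0 0 0 -1" --pt "-1 0 0 0 -1" --pt "-1 0 0 0 -1"

```text
time: 5.87
ee_pos: [0.5084, -0.0205, 0.2375]
eef_rot: [1.0, -0.02, 0.004, 0.003]
ft_force: [0.4, 0.1, 0.1]
width: 0.0874
```

```bash
cat >> h.py <<'E'
def go(x,y,z,yaw=None):
    s=read_state();M=R.from_quat(s["eef_rot"]).as_matrix();w=np.degrees(np.arctan2(M[1,0],M[0,0]))
    d=M.T@(np.array([x,y,z])-s["ee_pos"])/.03
    t=0 if yaw is None else -((yaw-w+180)%360-180)/5
    print("at",s["ee_pos"].round(4),"yaw",w.round(2),"tilt z",M[:,2].round(3),"t",round(s["time"],1),"w",round(s["width"],4),"F",s["ft_force"].round(1),"-> units",d.round(2),"turn",round(t,2))
E
python3 - <<'E'
from h import *
im=camera("wrist");cv2.imwrite("pics/w1.png",im);KT=cam("wrist")
go(.496,-.051,.126,-4.6)
for d in pinpoint("tray_handle","wrist")[:3]: print(d["xy"],atz("wrist",d["xy"],.131,KT),d["conf"])
print("lift",KT[1][:3,3])
E
```

```text
at [ 0.5084 -0.0205  0.2375] yaw -1.93 tilt z [ 0.007 -0.006 -1.   ] t 5.9 w 0.0867 F [-0.4 -0.2  0.1] -> units [-0.41  1.01  3.72] turn 0.53
[261.2, 248.5] [ 0.49447451 -0.05013231  0.131     ] 0.84
lift [0.50923756 0.06424708 0.3853819 ]
```

View pics/w1.png

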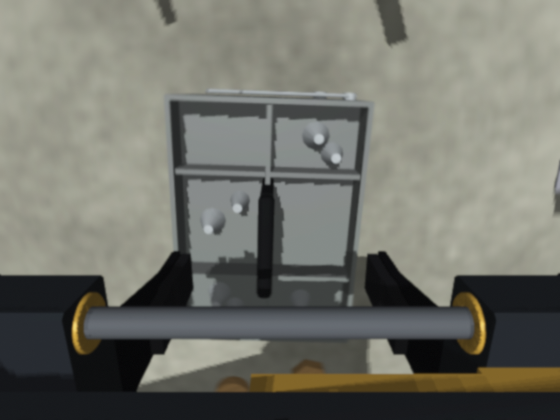

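The wrist picture shows the handle bar from (266,185) to (264,297), free between open jaws, at about (0.494,-0.050).

>>> carry_out --pt "-1 -0.24 0.5 0.3 0.5" --pt "-1 -0.24 0.5 0.6 0" --pt "-1 0 0 0.6 0" --pt "-1 0 0 0.6 0" --pt "-1 0 0 0.6 0" --pt "-1 0 0 0.6 0" --pt "-1 0 0 0.3 0" --pt "-1 0 0 0 0"

```text
time: 6.63
ee_pos: [0.4935, -0.052, 0.1272]
eef_rot: [0.998, -0.059, 0.006, 0.004]
ft_force: [-1.1, 0.1, -0.1]
width: 0.0872
```

```bash
python3 -c "
from h import *
go(.4945,-.05,.127,-4.4)"
```

```text
at [ 0.4935 -0.052   0.1272] yaw -6.78 tilt z [ 0.012 -0.008 -1.   ] t 6.6 w 0.0872 F [-1.1  0.1 -0.1] -> units [ 0.02 -0.07  0.01] turn -0.48
```

>>> carry_out --pt "-0.5 0 0 0 -0.45" --pt "0 0 0 0 0" --pt "0.4 0 0 0 0" --pt "1 0 0 0 0" --pt "1 0 0 0 0" --pt "1 0 0 0 0" --pt "1 0 0 0 0" --pt "1 0 0 0 0" --pt "1 0 0 0 0" --pt "1 0 0 0 0" --force 20

```text
time: 7.47
ee_pos: [0.4956, -0.0518, 0.1313]
eef_rot: [0.999, -0.044, 0.009, 0.004]
ft_force: [0.2, -0.4, -0.6]
width: 0.0287
```

Run:
```python
from h import *
go(.4945,-.05,.127,-4.4)
import numpy as np
q=np.linspace(0,2.27,20);a=.436
x=100*(np.cos(a)-np.cos(a+q));z=100*(np.sin(a+q)-np.sin(a))
print([(round(u/30,2),round(-v/30,2)) for u,v in zip(np.diff(x),np.diff(z))])
```

```text
at [ 0.4956 -0.0518  0.1313] yaw -5.05 tilt z [ 0.017 -0.009 -1.   ] t 7.5 w 0.0287 F [ 0.2 -0.4 -0.6] -> units [-0.05 -0.06  0.14] turn -0.13
[(np.float64(0.19), np.float64(-0.35)), (np.float64(0.23), np.float64(-0.33)), (np.float64(0.27), np.float64(-0.3)), (np.float64(0.3), np.float64(-0.26)), (np.float64(0.33), np.float64(-0.22)), (np.float64(0.35), np.float64(-0.18)), (np.float64(0.37), np.float64(-0.14)), (np.float64(0.39), np.float64(-0.09)), (np.float64(0.4), np.float64(-0.05)), (np.float64(0.4), np.float64(0.0)), (np.float64(0.4), np.float64(0.05)), (np.float64(0.39), np.float64(0.09)), (np.float64(0.37), np.float64(0.14)), (np.float64(0.35), np.float64(0.18)), (np.float64(0.33), np.float64(0.22)), (np.float64(0.3), np.float64(0.26)), (np.float64(0.27), np.float64(0.3)), (np.float64(0.23), np.float64(0.33)), (np.float64(0.19), np.float64(0.35))]
```

>>> carry_out --pt "1 0 0 0.12 0" --pt "1 0 0 0 0" --pt "1 0 0 0 0" --pt "1 0 0 0 0" --pt "1 0 0 0 0" --pt "1 0 0 0 0"

```text
time: 7.97
ee_pos: [0.497, -0.052, 0.1275]
eef_rot: [0.999, -0.044, 0.01, 0.004]
ft_force: [0.6, -0.6, -0.0]
width: 0.012
```

>>> carry_out --pt "1 0.19 0 -0.35 0" --pt "1 0.23 0 -0.33 0" --pt "1 0.27 0 -0.3 0" --pt "1 0.3 0 -0.26 0" --pt "1 0.33 0 -0.22 0" --pt "1 0.35 0 -0.18 0" --pt "1 0.37 0 -0.14 0"

```text
time: 8.55
ee_pos: [0.5577, -0.0572, 0.181]
eef_rot: [0.999, -0.044, 0.007, 0.003]
ft_force: [1.3, 1.6, -11.0]
width: 0.0118
```

```bash
cat >> h.py <<'E'
def arc(p0=(.4965,-.0518,.1275),yaw=-4.5):
    s=read_state();p=s["ee_pos"]-np.array(p0);u=np.array([np.cos(np.radians(yaw)),np.sin(np.radians(yaw)),0])
    q=np.linspace(-.05,2.3,500);a=.436
    e=np.hypot(.1*(np.cos(a)-np.cos(a+q))-p@u,.1*(np.sin(a+q)-np.sin(a))-p[2]);i=e.argmin();print("q",q[i].round(3),"err",e[i].round(4))
E
python3 -c "
from h import *
arc();go(.677,-.066,.1275)"
```

```text
q 0.84 err 0.0001
at [ 0.5577 -0.0572  0.181 ] yaw -5.05 tilt z [ 0.015 -0.006 -1.   ] t 8.6 w 0.0118 F [  1.3   1.6 -11. ] -> units [ 3.96 -0.07  1.84] turn 0
```

>>> carry_out --pt "1 0.37 0 -0.12 0" --pt "1 0.39 0 -0.07 0" --pt "1 0.4 0 -0.02 0" --pt "1 0.4 0 0.02 0" --pt "1 0.39 0 0.07 0" --pt "1 0.38 0 0.12 0" --pt "1 0.36 0 0.16 0" --pt "1 0.34 0 0.2 0" --pt "1 0.31 0 0.25 0"

```text
time: 9.3
ee_pos: [0.6562, -0.0657, 0.1575]
eef_rot: [0.999, -0.044, -0.004, 0.001]
ft_force: [-1.4, 0.6, -3.6]
width: 0.0115
```

```bash
python3 -c "
from h import *
arc();go(.677,-.066,.1275)"
```

```text
q 1.9 err 0.0004
at [ 0.6562 -0.0657  0.1575] yaw -5.05 tilt z [-0.009 -0.002 -1.   ] t 9.3 w 0.0115 F [-1.4  0.6 -3.6] -> units [ 0.7  -0.05  0.99] turn 0
```

Finish, open, and rise.

>>> carry_out --pt "1 0.24 0 0.28 0" --pt "1 0.22 0 0.3 0" --pt "1 0.18 0 0.3 0" --pt "1 0.05 0 0.1 0" --pt "0.6 0 0 0 0" --pt "0.2 0 0 0 0" --pt "0 0 0 0 0" --pt "0 0 0 0 0" --pt "0 0 0 0 0" --pt "0 0 0 0 0"

```text
time: 10.13
ee_pos: [0.6782, -0.0681, 0.1258]
eef_rot: [0.999, -0.045, -0.006, 0.001]
ft_force: [0.2, -0.6, -0.2]
width: 0.04
```

```bash
python3 -c "
from h import *
arc();go(.534,-.285,.2,85.5)"
```

```text
q 2.291 err 0.0003
at [ 0.6782 -0.0681  0.1258] yaw -5.11 tilt z [-0.013 -0.002 -1.   ] t 10.1 w 0.04 F [ 0.2 -0.6 -0.2] -> units [-4.17  7.64 -2.39] turn -18.12
```

>>> carry_out --pt "0 0 0 -0.8 0" --pt "0 0 0 -0.8 0" --pt "0 0 0 -0.8 0" --pt "0 0 0 -0.8 0" --pt "0 -0.4 0.7 -0.8 0" --pt "0 -0.4 0.8 -0.5 0" --pt "0 -0.5 0.8 0 0" --pt "0 -0.5 0.8 0 0" --pt "0 -0.5 0.8 0 0" --pt "0 -0.5 0.8 0 0" --pt "0 -0.5 0.8 0 0" --pt "0 -0.5 0.8 0 0" --pt "0 -0.4 0.8 0 0" --pt "0 -0.4 0.8 0 0" --pt "0 -0.4 0.4 0 0"

```text
time: 11.38
ee_pos: [0.503, -0.3081, 0.271]
eef_rot: [0.999, -0.04, -0.004, 0.002]
ft_force: [-1.2, -0.2, 0.4]
width: 0.0433
```

>>> carry_out --pt "0 0 0 0 -1" --pt "0 0 0 0 -1" --pt "0 0 0 0 -1" --pt "0 0 0 0 -1" --pt "0 0 0 0 -1" --pt "0 0 0 0 -1" --pt "0 0 0 0 -1" --pt "0 0 0 0 -1" --pt "0 0 0 0 -1" --pt "0 0 0 0 -1" --pt "0 0 0 0 -1" --pt "0 0 0 0 -1" --pt "0 0 0 0 -1" --pt "0 0 0 0 -1" --pt "0 0 0 0 -1" --pt "0 0 0 0 -1" --pt "0 0 0 0 -1" --pt "0 0 0 0 -0.5" --pt "0 0 0 0 0"

```text
time: 12.97
ee_pos: [0.4976, -0.3153, 0.2744]
eef_rot: [0.727, 0.686, -0.006, 0.002]
ft_force: [0.5, 0.4, -0.0]
width: 0.0436
```

```bash
cat >> h.py <<'E'
def stamps(n="wrist",save=None):
    im=camera(n);KT=cam(n)
    if save: cv2.imwrite(save,im)
    for d in pinpoint("stamp_a",n):
        if d["conf"]>.2: print(np.round(d["xy"]),atz(n,d["xy"],0,KT).round(4)[:2],round(d["conf"],2))
E
python3 -c "
from h import *
stamps(save='pics/w2.png');go(.534,-.285,.2,85.5);print(read_state()['joint_positions'].round(2))
camera('top');print([ (d['box'],d['conf']) for d in recognise('tray_handle','top')[:2]])"
```

```text
[236. 226.] [ 0.5656 -0.3772] 0.97
[284. 120.] [ 0.4392 -0.309 ] 0.8
[306. 202.] [ 0.5394 -0.2879] 0.75
[222. 167.] [ 0.4894 -0.3866] 0.7
[224.  74.] [ 0.3865 -0.3731] 0.64
[ 81. 246.] [ 0.5818 -0.5786] 0.56
at [ 0.4976 -0.3153  0.2744] yaw 86.46 tilt z [-0.006 -0.012 -1.   ] t 13.1 w 0.0436 F [ 0.2 -0.  -0.1] -> units [1.11 1.16 2.46] turn 0.19
[ 1.09  0.32 -0.76  1.47  0.24  1.44  1.83]
[([267.1, 156.4, 78.1, 63.4], 0.92)]
```

View pics/w2.png

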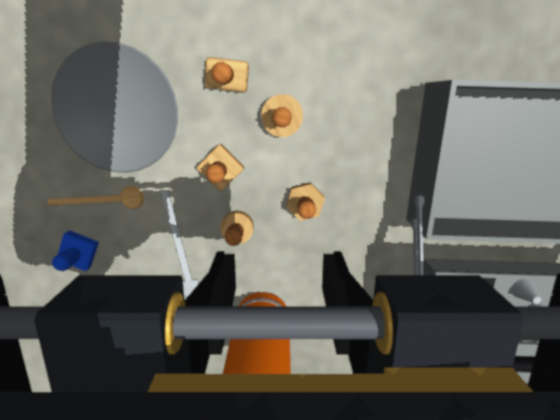

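>>> carry_out --pt "0 0.35 0.42 0.2 0.1" --pt "0 0.35 0.42 0.8 0" --pt "0 0.35 0.42 0.8 0" --pt "0 0 0 0.8 0" --pt "0 0 0 0.8 0" --pt "0 0 0 0.8 0" --pt "0 0 0 0.8 0" --pt "0 0 0 0.6 0" --pt "0 0 0 0.4 0" --pt "0 0 0 0 0"

```text
time: 14.0
ee_pos: [0.5398, -0.2884, 0.088]
eef_rot: [0.736, 0.676, -0.006, 0.005]
ft_force: [0.0, -0.6, -0.3]
width: 0.0435
```

```bash
python3 -c "
from h import *
go(.537,-.287,.034,85.5)"
```

```text
at [ 0.5398 -0.2884  0.088 ] yaw 85.13 tilt z [-0.002 -0.016 -1.   ] t 14.0 w 0.0435 F [ 0.  -0.6 -0.3] -> units [ 0.07 -0.1   1.8 ] turn -0.07
```

>>> carry_out --pt "0 0.07 -0.1 0.6 0" --pt "0 0 0 0.6 0" --pt "0 0 0 0.5 0" --pt "0 0 0 0.1 0" --pt "1 0 0 0 0" --pt "1 0 0 0 0" --pt "1 0 0 0 0" --pt "1 0 0 0 0" --pt "1 0 0 0 0" --pt "1 0 0 0 0" --pt "1 0 0 -0.3 0" --pt "1 0 0 -0.8 0" --pt "1 0 0 -0.8 0" --pt "1 0 0 -0.8 0" --pt "1 0 0 -0.8 0" --pt "1 0 0 0 0" --force 15

```text
time: 15.33
ee_pos: [0.5404, -0.2859, 0.1524]
eef_rot: [0.737, 0.675, -0.004, 0.009]
ft_force: [0.9, -0.8, -0.3]
width: 0.0198
```

```bash
cat >> h.py <<'E'
def cad(x,y,z,c=(.4935,-.0505),yaw=-4.5):
    a=np.radians(yaw);return c[0]+x*np.cos(a)-y*np.sin(a),c[1]+x*np.sin(a)+y*np.cos(a),z
E
python3 -c "
from h import *
print(cad(.025,.065,.04));go(*cad(.025,.065,.042),85.5)"
```

```text
(np.float64(0.5235227745656381), np.float64(0.012338149299457195), 0.04)
at [ 0.5404 -0.2859  0.1524] yaw 84.95 tilt z [ 0.006 -0.02  -1.   ] t 15.3 w 0.0198 F [ 0.9 -0.8 -0.3] -> units [ 9.92 -1.46  3.48] turn -0.11
```

>>> carry_out --pt "1 0.5 -0.2 0 0" --pt "1 0.8 -0.3 0 0" --pt "1 0.8 -0.3 0 0" --pt "1 0.8 -0.3 0 0" --pt "1 0.8 -0.3 0 0" --pt "1 0.8 -0.3 0 0" --pt "1 0.8 -0.3 0 0" --pt "1 0.8 -0.3 0 0" --pt "1 0.8 -0.3 0 0" --pt "1 0.8 -0.3 0 0" --pt "1 0.8 -0.3 0 0" --pt "1 0.8 -0.3 0 0" --pt "1 0.6 -0.3 0 0" --pt "1 0 0 0 0"

```text
time: 16.5
ee_pos: [0.4492, 0.0325, 0.1503]
eef_rot: [0.738, 0.674, -0.005, 0.015]
ft_force: [0.2, -0.4, -0.8]
width: 0.0195
```

```bash
python3 -c "
from h import *
camera('wrist');KT=cam('wrist');print([(atz('wrist',d['xy'],.005,KT).round(3),d['conf']) for d in pinpoint('caddy_in','wrist')])
go(*cad(-.045,.065,.046),85.5)"
```

```text
[(array([ 0.501, -0.048,  0.005]), 0.88)]
at [0.4504 0.0291 0.1504] yaw 84.65 tilt z [ 0.014 -0.03  -0.999] t 16.6 w 0.0199 F [-0.2 -0.3 -0.7] -> units [-0.26  0.09  3.49] turn -0.17
```

>>> carry_out --pt "1 -0.26 0.1 0.4 -0.1" --pt "1 0 0 0.7 0" --pt "1 0 0 0.7 0" --pt "1 0 0 0.7 0" --pt "1 0 0 0.6 0" --pt "1 0 0 0.35 0" --pt "1 0 0 0 0" --pt "0.5 0 0 0 0" --pt "0.35 0 0 0 0" --pt "0.3 0 0 0 0" --pt "0.3 0 0 -0.3 0" --pt "0.3 0 0 -0.8 0" --pt "0.2 0 0 -0.8 0" --pt "0 0 0 -0.8 0" --pt "0 0 0 -0.8 0" --pt "0 0 0 0 0"

```text
time: 17.93
ee_pos: [0.4556, 0.0026, 0.1451]
eef_rot: [0.741, 0.671, -0.006, 0.013]
ft_force: [0.6, 0.0, 0.9]
width: 0.0419
```

```bash
python3 -c "
from h import *
stamps();go(.437,-.308,.14,85.5)"
```

```text
at [0.4541 0.0019 0.1418] yaw 84.3 tilt z [ 0.005 -0.028 -1.   ] t 18.0 w 0.0427 F [1.  0.6 0.1] -> units [-10.33   0.46   0.35] turn -0.24
```

```bash
python3 -c "
from h import *
stamps('top');
a=cv2.imread('pics/top0.png');im=camera('top');cv2.imwrite('pics/t3.png',cv2.resize(im[150:280,200:460],None,fx=3,fy=3,interpolation=2))"
```

```text
[374. 220.] [ 0.4981 -0.3918] 0.71
[367. 256.] [ 0.385  -0.3652] 0.64
[433. 192.] [ 0.5844 -0.5799] 0.53
[349. 298.] [ 0.2601 -0.3056] 0.53
[348. 240.] [ 0.4344 -0.31  ] 0.49
[361. 200.] [ 0.5612 -0.3535] 0.49
[357. 159.] [ 0.693  -0.3454] 0.48
```

View pics/t3.png

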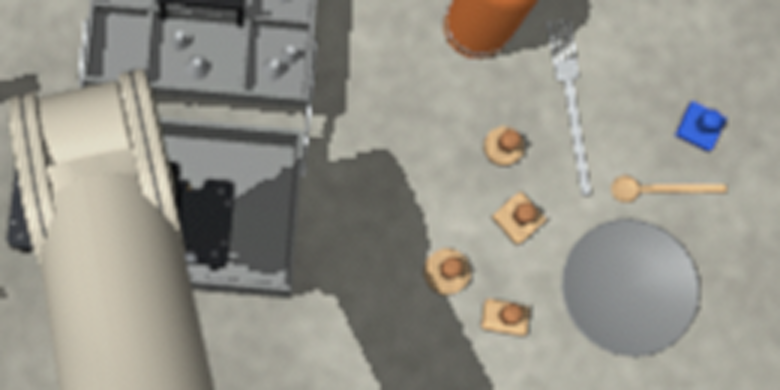

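>>> carry_out --pt "0 -0.5 0 0 0" --pt "0 -0.85 0.04 0 -0.1" --pt "0 -0.85 0.04 0 -0.1" --pt "0 -0.85 0.04 0 0" --pt "0 -0.85 0.04 0 0" --pt "0 -0.85 0.04 0 0" --pt "0 -0.85 0.04 0 0" --pt "0 -0.85 0.04 0 0" --pt "0 -0.85 0.04 0 0" --pt "0 -0.85 0.04 0 0" --pt "0 -0.85 0.04 0 0" --pt "0 -0.85 0.04 0 0" --pt "0 -0.5 0 0 0" --pt "0 0 0 0 0" --pt "0 0 0 0 0"

```text
time: 19.43
ee_pos: [0.4322, -0.3174, 0.1297]
eef_rot: [0.732, 0.681, -0.011, -0.004]
ft_force: [0.2, 0.4, 0.4]
width: 0.0436
```

```bash
python3 -c "
from h import *
stamps();go(.436,-.309,.034,85.5)"
```

```text
[290. 210.] [ 0.4342 -0.3096] 0.89
[206. 278.] [ 0.491  -0.3859] 0.77
[208. 156.] [ 0.3864 -0.371 ] 0.59
[ 15. 378.] [ 0.5842 -0.5812] 0.58
[228. 350.] [ 0.5654 -0.3752] 0.56
at [ 0.4324 -0.3167  0.13  ] yaw 86.0 tilt z [-0.021 -0.01  -1.   ] t 19.5 w 0.0431 F [-0.9 -0.1  1.5] -> units [0.3  0.17 3.2 ] turn 0.1
```

>>> carry_out --pt "0 0.28 0.12 0.3 0.1" --pt "0 0 0 0.7 0" --pt "0 0 0 0.7 0" --pt "0 0 0 0.7 0" --pt "0 0 0 0.55 0" --pt "0 0 0 0.2 0" --pt "0 0 0 0 0"

```text
time: 20.12
ee_pos: [0.4388, -0.2994, 0.0341]
eef_rot: [0.73, 0.684, -0.01, -0.002]
ft_force: [-0.4, -0.7, 0.2]
width: 0.0435
```

```bash
python3 -c "
from h import *
go(.435,-.309,.034,85.5)"
```

```text
at [ 0.4388 -0.2994  0.0341] yaw 86.26 tilt z [-0.017 -0.011 -1.   ] t 20.1 w 0.0435 F [-0.4 -0.7  0.2] -> units [-0.33 -0.11  0.01] turn 0.15
```

>>> carry_out --pt "0 -0.2 -0.06 0 0" --pt "0 0 0 0 0" --pt "1 0 0 0 0" --pt "1 0 0 0 0" --pt "1 0 0 0 0" --pt "1 0 0 0 0" --pt "1 0 0 0 0" --pt "1 0 0 0 0" --pt "1 0 0 -0.3 0" --pt "1 0 0 -0.8 0" --pt "1 0 0 -0.8 0" --pt "1 0 0 -0.8 0" --pt "1 0 0 -0.8 0" --pt "1 0 0 0 0"

```text
time: 21.28
ee_pos: [0.4395, -0.3024, 0.1497]
eef_rot: [0.729, 0.685, -0.009, -0.001]
ft_force: [0.1, 0.2, 0.1]
width: 0.0193
```

```bash
python3 -c "
from h import *
go(*cad(-.045,-.06,.15),85.5);go(*cad(-.045,0,.15),85.5)"
```

```text
at [ 0.4395 -0.3024  0.1497] yaw 86.46 tilt z [-0.015 -0.011 -1.   ] t 21.3 w 0.0193 F [0.1 0.2 0.1] -> units [ 6.52 -0.26 -0.08] turn 0.19
at [ 0.4395 -0.3024  0.1497] yaw 86.46 tilt z [-0.015 -0.011 -1.   ] t 21.3 w 0.0193 F [0.1 0.2 0.1] -> units [ 8.52 -0.22 -0.11] turn 0.19
```

>>> carry_out --pt "1 0.4 0 0 0.1" --pt "1 0.8 -0.04 0 0" --pt "1 0.8 -0.04 0 0" --pt "1 0.8 -0.04 0 0" --pt "1 0.8 -0.04 0 0" --pt "1 0.8 -0.04 0 0" --pt "1 0.8 -0.04 0 0" --pt "1 0.5 0 0 0" --pt "1 0.3 0 0 0" --pt "1 0 0 0 0" --pt "1 0 0 0 0"

```text
time: 22.2
ee_pos: [0.441, -0.1063, 0.1442]
eef_rot: [0.732, 0.681, -0.011, -0.003]
ft_force: [-0.1, -0.6, -0.0]
width: 0.0195
```

```bash
python3 -c "
from h import *
go(*cad(-.045,-.063,.046),85.5);stamps(save='pics/w3.png')"
```

```text
at [ 0.441  -0.1063  0.1442] yaw 85.82 tilt z [-0.021 -0.01  -1.   ] t 22.2 w 0.0195 F [-0.1 -0.6 -0. ] -> units [-0.07  0.16  3.27] turn 0.06
[415. 212.] [0.4574 0.0072] 0.74
[279. 249.] [ 0.4832 -0.1114] 0.65
[ 13. 343.] [ 0.5648 -0.3759] 0.58
```

View pics/w3.png

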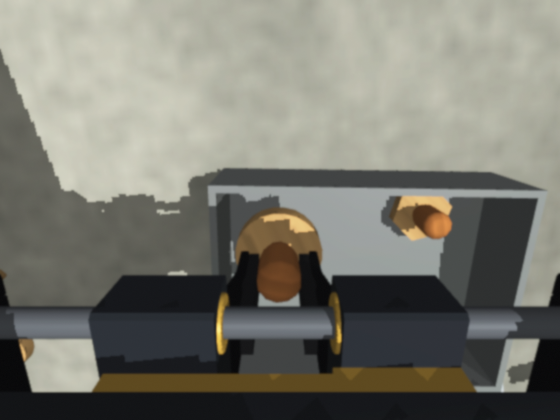

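>>> carry_out --pt "1 -0.02 0.15 0.3 0" --pt "1 0 0 0.7 0" --pt "1 0 0 0.7 0" --pt "1 0 0 0.7 0" --pt "1 0 0 0.5 0" --pt "1 0 0 0.3 0" --pt "1 0 0 0 0" --pt "0.5 0 0 0 0" --pt "0.35 0 0 0 0" --pt "0.3 0 0 0 0" --pt "0.3 0 0 -0.3 0" --pt "0.3 0 0 -0.8 0" --pt "0.2 0 0 -0.8 0" --pt "0 0 0 -0.8 0" --pt "0 0 0 -0.6 0" --pt "0 0 0 0 0"

```text
time: 23.63
ee_pos: [0.4485, -0.1171, 0.1551]
eef_rot: [0.738, 0.675, -0.009, 0.0]
ft_force: [0.6, 0.8, -0.1]
width: 0.042
```

```bash
python3 -c "
from h import *
stamps();go(.386,-.371,.14,85.5)"
```

```text
[281. 191.] [ 0.441  -0.1172] 0.75
[426. 195.] [0.4549 0.0078] 0.63
[ 33. 332.] [ 0.5656 -0.3755] 0.56
at [ 0.4471 -0.1172  0.1521] yaw 84.93 tilt z [-0.016 -0.012 -1.   ] t 23.7 w 0.0429 F [ 0.6  0.5 -0.7] -> units [-8.6  -1.27  0.54] turn -0.11
```

>>> carry_out --pt "0 -0.4 -0.1 0 -0.1" --pt "0 -0.8 -0.12 0 0" --pt "0 -0.8 -0.12 0 0" --pt "0 -0.8 -0.12 0 0" --pt "0 -0.8 -0.12 0 0" --pt "0 -0.8 -0.12 0 0" --pt "0 -0.8 -0.12 0 0" --pt "0 -0.8 -0.12 0 0" --pt "0 -0.8 -0.12 0 0" --pt "0 -0.8 -0.12 0 0" --pt "0 -0.5 -0.1 0 0" --pt "0 -0.3 0 0 0" --pt "0 0 0 0 0" --pt "0 0 0 0 0"

```text
time: 24.9
ee_pos: [0.3814, -0.3707, 0.1454]
eef_rot: [0.732, 0.681, -0.011, -0.009]
ft_force: [0.7, 1.1, 0.1]
width: 0.0436
```

```bash
python3 -c "
from h import *
go(.386,-.371,.034,85.5);stamps()"
```

```text
at [ 0.3814 -0.3707  0.1454] yaw 85.88 tilt z [-0.028 -0.001 -1.   ] t 24.9 w 0.0436 F [0.7 1.1 0.1] -> units [0.01 0.26 3.71] turn 0.08
[269. 317.] [ 0.491  -0.3883] 0.83
[342.  47.] [ 0.2621 -0.3149] 0.83
[280. 211.] [ 0.3884 -0.3708] 0.59
[289. 380.] [ 0.5636 -0.3738] 0.55
```

>>> carry_out --pt "0 0 0.2 0.4 0" --pt "0 0 0 0.7 0" --pt "0 0 0 0.7 0" --pt "0 0 0 0.7 0" --pt "0 0 0 0.7 0" --pt "0 0 0 0.3 0" --pt "0 0 0 0.15 0" --pt "0 0 0 0 0"

```text
time: 25.67
ee_pos: [0.3919, -0.3627, 0.0303]
eef_rot: [0.727, 0.686, -0.01, -0.007]
ft_force: [-0.8, -0.3, -0.5]
width: 0.0434
```

```bash
python3 -c "
from h import *
go(.388,-.371,.034,85.5)"
```

```text
at [ 0.3919 -0.3627  0.0303] yaw 86.69 tilt z [-0.024 -0.003 -1.   ] t 25.7 w 0.0434 F [-0.8 -0.3 -0.5] -> units [-0.28 -0.12 -0.12] turn 0.24
```

>>> carry_out --pt "0 -0.18 -0.06 -0.05 0.1" --pt "0 0 0 0 0" --pt "1 0 0 0 0" --pt "1 0 0 0 0" --pt "1 0 0 0 0" --pt "1 0 0 0 0" --pt "1 0 0 0 0" --pt "1 0 0 0 0" --pt "1 0 0 -0.3 0" --pt "1 0 0 -0.8 0" --pt "1 0 0 -0.8 0" --pt "1 0 0 -0.8 0" --pt "1 0 0 -0.8 0" --pt "1 0 0 0 0"

```text
time: 26.83
ee_pos: [0.3937, -0.3675, 0.1474]
eef_rot: [0.73, 0.683, -0.01, -0.006]
ft_force: [1.0, -0.6, -0.6]
width: 0.0191
```

```bash
python3 -c "
from h import *
go(*cad(-.043,-.006,.15),85.5)"
```

```text
at [ 0.3937 -0.3675  0.1474] yaw 86.24 tilt z [-0.021 -0.005 -1.   ] t 26.8 w 0.0191 F [ 1.  -0.6 -0.6] -> units [10.58  1.19 -0.18] turn 0.15
```

>>> carry_out --pt "1 0.5 0.07 0 0.1" --pt "1 0.8 0.1 0 0" --pt "1 0.8 0.1 0 0" --pt "1 0.8 0.1 0 0" --pt "1 0.8 0.1 0 0" --pt "1 0.8 0.1 0 0" --pt "1 0.8 0.1 0 0" --pt "1 0.8 0.1 0 0" --pt "1 0.8 0.1 0 0" --pt "1 0.8 0.1 0 0" --pt "1 0.8 0.1 0 0" --pt "1 0.8 0.1 0 0" --pt "1 0.5 0.05 0 0" --pt "1 0.3 0 0 0" --pt "1 0 0 0 0" --pt "1 0 0 0 0"

```text
time: 28.17
ee_pos: [0.4539, -0.0549, 0.1484]
eef_rot: [0.733, 0.68, -0.011, -0.002]
ft_force: [-0.6, -1.0, -0.3]
width: 0.0196
```

```bash
python3 -c "
from h import *
go(*cad(-.043,-.008,.046),85.5);stamps()"
```

```text
at [ 0.4539 -0.0549  0.1484] yaw 85.69 tilt z [-0.018 -0.013 -1.   ] t 28.2 w 0.0196 F [-0.6 -1.  -0.3] -> units [ 0.03 -0.07  3.42] turn 0.04
[205. 192.] [ 0.4414 -0.1201] 0.91
[355. 197.] [0.4547 0.0084] 0.64
[277. 246.] [ 0.4949 -0.0621] 0.64
```

>>> carry_out --pt "1 0.05 0 0.3 0" --pt "1 0 0 0.7 0" --pt "1 0 0 0.7 0" --pt "1 0 0 0.5 0" --pt "1 0 0 0 0"

```text
time: 28.68
ee_pos: [0.4526, -0.0605, 0.0783]
eef_rot: [0.737, 0.676, -0.011, -0.0]
ft_force: [-0.6, 0.1, -1.0]
width: 0.0197
```

```bash
python3 -c "
from h import *
go(*cad(-.043,-.008,.046),85.5)"
```

```text
at [ 0.4526 -0.0605  0.0783] yaw 85.1 tilt z [-0.017 -0.015 -1.   ] t 28.7 w 0.0197 F [-0.6  0.1 -1. ] -> units [ 0.19 -0.08  1.08] turn -0.08
```

>>> carry_out --pt "1 0.12 -0.04 0.3 -0.05" --pt "1 0 0 0.5 0" --pt "1 0 0 0.25 0" --pt "1 0 0 0 0" --pt "0.5 0 0 0 0" --pt "0.35 0 0 0 0" --pt "0.3 0 0 0 0" --pt "0.3 0 0 -0.3 0" --pt "0.3 0 0 -0.8 0" --pt "0.2 0 0 -0.8 0" --pt "0 0 0 -0.8 0" --pt "0 0 0 -0.6 0" --pt "0 0 0 0 0"

```text
time: 29.77
ee_pos: [0.454, -0.0554, 0.1544]
eef_rot: [0.735, 0.678, -0.01, 0.001]
ft_force: [0.5, -0.3, 0.5]
width: 0.0417
```

```bash
python3 -c "
from h import *
stamps(save='pics/w4.png');go(.490,-.387,.14,85.5)"
```

```text
[352. 196.] [0.4558 0.006 ] 0.91
[208. 194.] [ 0.4441 -0.1194] 0.8
[275. 193.] [ 0.4479 -0.0609] 0.67
at [ 0.4528 -0.0557  0.1515] yaw 85.33 tilt z [-0.017 -0.014 -1.   ] t 29.9 w 0.0431 F [-1.4 -0.1 -0.2] -> units [-10.9    2.14   0.51] turn -0.03
```

>>> carry_out --pt "0 -0.5 0.1 0 0" --pt "0 -0.8 0.17 0 0" --pt "0 -0.8 0.17 0 0" --pt "0 -0.8 0.17 0 0" --pt "0 -0.8 0.17 0 0" --pt "0 -0.8 0.17 0 0" --pt "0 -0.8 0.17 0 0" --pt "0 -0.8 0.17 0 0" --pt "0 -0.8 0.17 0 0" --pt "0 -0.8 0.17 0 0" --pt "0 -0.8 0.17 0 0" --pt "0 -0.8 0.17 0 0" --pt "0 -0.8 0.17 0 0" --pt "0 -0.5 0.1 0 0" --pt "0 -0.2 0 0 0" --pt "0 0 0 0 0" --pt "0 0 0 0 0"

```text
time: 31.28
ee_pos: [0.4869, -0.3935, 0.1354]
eef_rot: [0.733, 0.68, -0.015, -0.013]
ft_force: [0.1, -0.2, 0.1]
width: 0.0435
```

```bash
python3 -c "
from h import *
go(.490,-.387,.034,85.5);stamps()"
```

```text
at [ 0.4869 -0.3935  0.1354] yaw 85.74 tilt z [-0.04  -0.001 -0.999] t 31.3 w 0.0435 F [ 0.1 -0.2  0.1] -> units [0.24 0.22 3.37] turn 0.05
[309. 292.] [ 0.5649 -0.3725] 0.96
```

```bash
python3 -c "
from h import *
stamps(save='pics/w5.png')
stamps('scene')"
```

```text
[287. 212.] [ 0.4914 -0.3869] 0.94
[179. 258.] [ 0.4776 -0.3851] 0.71
[105. 297.] [ 0.5814 -0.5819] 0.68
[310. 236.] [0.4611 0.0092] 0.67
[269. 232.] [ 0.4238 -0.1118] 0.64
[287. 229.] [ 0.421  -0.0535] 0.57
[198. 208.] [ 0.2712 -0.3202] 0.44
```

View pics/w5.png

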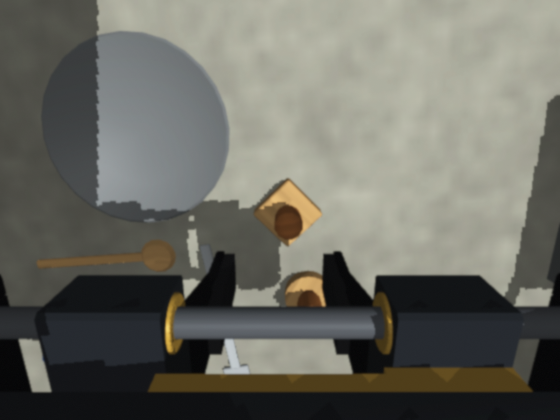

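Square stamp still at (288,212) → (0.491,-0.387), and the small round one is behind it at (307,290). I'll descend.

>>> carry_out --pt "0 0.12 0.14 0.4 0" --pt "0 0 0 0.7 0" --pt "0 0 0 0.7 0" --pt "0 0 0 0.6 0" --pt "0 0 0 0.2 0" --pt "0 0 0 0 0"

```text
time: 32.08
ee_pos: [0.4917, -0.3871, 0.0545]
eef_rot: [0.731, 0.682, -0.014, -0.01]
ft_force: [0.3, 0.9, 0.1]
width: 0.0435
```

```bash
python3 -c "
from h import *
go(.491,-.387,.034,85.5)"
```

```text
at [ 0.4917 -0.3871  0.0545] yaw 86.0 tilt z [-0.035 -0.004 -0.999] t 32.1 w 0.0435 F [0.3 0.9 0.1] -> units [0.01 0.   0.68] turn 0.1
```

>>> carry_out --pt "0 0 0 0.3 0" --pt "0 0 0 0.25 0" --pt "0 0 0 0.1 0" --pt "0 0 0 0 0" --pt "1 0 0 0 0" --pt "1 0 0 0 0" --pt "1 0 0 0 0" --pt "1 0 0 0 0" --pt "1 0 0 0 0" --pt "1 0 0 0 0" --pt "1 0 0 -0.3 0" --pt "1 0 0 -0.8 0" --pt "1 0 0 -0.8 0" --pt "1 0 0 -0.8 0" --pt "1 0 0 -0.8 0" --pt "1 0 0 -0.2 0" --pt "1 0 0 0 0"

```text
time: 33.5
ee_pos: [0.4963, -0.3859, 0.155]
eef_rot: [0.731, 0.682, -0.014, -0.009]
ft_force: [0.3, 0.0, -1.1]
width: 0.0194
```

```bash
python3 -c "
from h import *
go(*cad(.022,.04,.15),85.5);go(*cad(.022,-.04,.15),85.5)"
```

```text
at [ 0.4963 -0.3859  0.155 ] yaw 86.06 tilt z [-0.032 -0.006 -0.999] t 33.5 w 0.0194 F [ 0.3  0.  -1.1] -> units [12.47 -0.11  0.07] turn 0.11
at [ 0.4963 -0.3859  0.155 ] yaw 86.06 tilt z [-0.032 -0.006 -0.999] t 33.5 w 0.0194 F [ 0.3  0.  -1.1] -> units [ 9.81 -0.14  0.09] turn 0.11
```

>>> carry_out --pt "1 0.5 0 0 0.1" --pt "1 0.8 0 0 0" --pt "1 0.8 0 0 0" --pt "1 0.8 0 0 0" --pt "1 0.8 0 0 0" --pt "1 0.8 0 0 0" --pt "1 0.8 0 0 0" --pt "1 0.8 0 0 0" --pt "1 0.8 0 0 0" --pt "1 0.8 0 0 0" --pt "1 0.8 0 0 0" --pt "1 0.8 0 0 0" --pt "1 0.8 0 0 0" --pt "1 0.8 0 0 0" --pt "1 0.8 0 0 0" --pt "1 0.4 0 0 0" --pt "1 0.3 0 0 0" --pt "1 0 0 0 0" --pt "1 0 0 0 0"

```text
time: 35.08
ee_pos: [0.5169, 0.0007, 0.1362]
eef_rot: [0.735, 0.677, -0.019, -0.016]
ft_force: [-0.0, -0.9, -0.1]
width: 0.0196
```

```bash
python3 -c "
from h import *
go(*cad(.022,.04,.046),85.5)"
```

```text
at [0.5169 0.0007 0.1362] yaw 85.32 tilt z [-0.05  -0.002 -0.999] t 35.1 w 0.0196 F [-0.  -0.9 -0.1] -> units [-0.41  0.24  3.  ] turn -0.04
```

>>> carry_out --pt "1 -0.2 0.12 0.3 0" --pt "1 0 0 0.6 0" --pt "1 0 0 0.6 0" --pt "1 0 0 0.3 0" --pt "1 0 0 0 0"

```text
time: 35.5
ee_pos: [0.5179, -0.0141, 0.0774]
eef_rot: [0.738, 0.674, -0.02, -0.015]
ft_force: [0.0, -1.1, -0.3]
width: 0.0191
```

```bash
python3 -c "
from h import *
go(*cad(.022,.04,.046),85.5)"
```

```text
at [ 0.5179 -0.0141  0.0774] yaw 84.87 tilt z [-0.05  -0.005 -0.999] t 35.5 w 0.0191 F [ 0.  -1.1 -0.3] -> units [0.07 0.07 1.05] turn -0.13
```

>>> carry_out --pt "1 0.05 0.04 0.3 -0.05" --pt "1 0 0 0.4 0" --pt "1 0 0 0.25 0" --pt "1 0 0 0 0" --pt "0.5 0 0 0 0" --pt "0.35 0 0 0 0" --pt "0.3 0 0 0 0" --pt "0.3 0 0 -0.3 0" --pt "0.3 0 0 -0.8 0" --pt "0.2 0 0 -0.8 0" --pt "0 0 0 -0.8 0" --pt "0 0 0 -0.8 0" --pt "0 0 0 0 0"

```text
time: 36.58
ee_pos: [0.5243, -0.0129, 0.1606]
eef_rot: [0.736, 0.676, -0.019, -0.015]
ft_force: [-0.1, 0.3, -0.1]
width: 0.0419
```

```bash
python3 -c "
from h import *
go(.565,-.374,.14,85.5);stamps()"
```

```text
at [ 0.5243 -0.0129  0.1606] yaw 85.14 tilt z [-0.048 -0.004 -0.999] t 36.6 w 0.0419 F [-0.1  0.3 -0.1] -> units [-11.87   2.41   0.67] turn -0.07
[274. 193.] [ 0.514  -0.0178] 0.85
[147. 119.] [ 0.4414 -0.1191] 0.8
[296. 121.] [0.454  0.0054] 0.8
[214. 104.] [ 0.4347 -0.0613] 0.64
```

>>> carry_out --pt "0 -0.5 0.1 0 0" --pt "0 -0.8 0.17 0 0" --pt "0 -0.8 0.17 0 0" --pt "0 -0.8 0.17 0 0" --pt "0 -0.8 0.17 0 0" --pt "0 -0.8 0.17 0 0" --pt "0 -0.8 0.17 0 0" --pt "0 -0.8 0.17 0 0" --pt "0 -0.8 0.17 0 0" --pt "0 -0.8 0.17 0 0" --pt "0 -0.8 0.17 0 0" --pt "0 -0.8 0.17 0 0" --pt "0 -0.8 0.17 0 0" --pt "0 -0.8 0.17 0 0" --pt "0 -0.5 0.1 0 0" --pt "0 -0.3 0 0 0" --pt "0 0 0 0 0" --pt "0 0 0 0 0"

```text
time: 38.18
ee_pos: [0.5574, -0.3811, 0.1368]
eef_rot: [0.733, 0.679, -0.027, -0.028]
ft_force: [0.5, 1.2, 0.4]
width: 0.0434
```

```bash
python3 -c "
from h import *
go(.565,-.374,.034,85.5);stamps()"
```

```text
at [ 0.5574 -0.3811  0.1368] yaw 85.59 tilt z [-0.076  0.004 -0.997] t 38.2 w 0.0434 F [0.5 1.2 0.4] -> units [0.26 0.49 3.4 ] turn 0.02
[ 54. 259.] [ 0.5829 -0.5782] 0.9
[288. 223.] [ 0.5658 -0.374 ] 0.81
```

>>> carry_out --pt "0 0.13 0.25 0.4 0" --pt "0 0 0.1 0.7 0" --pt "0 0 0 0.7 0" --pt "0 0 0 0.5 0" --pt "0 0 0 0.2 0" --pt "0 0 0 0 0"

```text
time: 38.78
ee_pos: [0.5673, -0.368, 0.0578]
eef_rot: [0.73, 0.683, -0.025, -0.026]
ft_force: [-0.4, 0.4, 0.1]
width: 0.0436
```

```bash
python3 -c "
from h import *
go(.5655,-.374,.034,85.5)"
```

```text
at [ 0.5673 -0.368   0.0578] yaw 86.2 tilt z [-0.073  0.004 -0.997] t 38.8 w 0.0436 F [-0.4  0.4  0.1] -> units [-0.2   0.01  0.79] turn 0.14
```

>>> carry_out --pt "0 -0.12 0 0.3 0" --pt "0 0 0 0.3 0" --pt "0 0 0 0.15 0" --pt "0 0 0 0 0" --pt "1 0 0 0 0" --pt "1 0 0 0 0" --pt "1 0 0 0 0" --pt "1 0 0 0 0" --pt "1 0 0 0 0" --pt "1 0 0 0 0" --pt "1 0 0 -0.3 0" --pt "1 0 0 -0.8 0" --pt "1 0 0 -0.8 0" --pt "1 0 0 -0.8 0" --pt "1 0 0 -0.8 0" --pt "1 0 0 -0.3 0" --pt "1 0 0 0 0"

```text
time: 40.2
ee_pos: [0.5755, -0.3705, 0.1575]
eef_rot: [0.729, 0.684, -0.024, -0.025]
ft_force: [1.3, 1.0, -0.2]
width: 0.0193
```

```bash
python3 -c "
from h import *
go(*cad(.022,-.04,.15),85.5)"
```

```text
at [ 0.5755 -0.3705  0.1575] yaw 86.31 tilt z [-0.069  0.004 -0.998] t 40.2 w 0.0193 F [ 1.3  1.  -0.2] -> units [ 9.13 -2.67  0.43] turn 0.16
```

>>> carry_out --pt "1 0.3 -0.4 0 0.1" --pt "1 0.5 -0.6 0 0" --pt "1 0.7 -0.5 0 0" --pt "1 0.8 -0.4 0 0" --pt "1 0.8 -0.3 0 0" --pt "1 0.8 -0.2 0 0" --pt "1 0.8 -0.2 0 0" --pt "1 0.8 0 0 0" --pt "1 0.8 0 0 0" --pt "1 0.8 0 0 0" --pt "1 0.8 0 0 0" --pt "1 0.5 0 0 0" --pt "1 0.3 0 0 0" --pt "1 0 0 0 0" --pt "1 0 0 0 0"

```text
time: 41.45
ee_pos: [0.5054, -0.0943, 0.1473]
eef_rot: [0.734, 0.678, -0.029, -0.031]
ft_force: [-0.6, -1.1, -0.3]
width: 0.0195
```

```bash
python3 -c "
from h import *
go(*cad(.02,-.04,.046),85.5)"
```

```text
at [ 0.5054 -0.0943  0.1473] yaw 85.49 tilt z [-0.084  0.007 -0.996] t 41.5 w 0.0195 F [-0.6 -1.1 -0.3] -> units [0.09 0.44 3.35] turn -0.0
```

>>> carry_out --pt "1 0.15 0.2 0.3 0" --pt "1 0.05 0.1 0.7 0" --pt "1 0 0 0.6 0" --pt "1 0 0 0.4 0" --pt "1 0 0 0.1 0" --pt "1 0 0 0 0"

```text
time: 41.95
ee_pos: [0.5104, -0.0944, 0.0776]
eef_rot: [0.737, 0.675, -0.029, -0.031]
ft_force: [0.3, 0.1, -0.6]
width: 0.0193
```

```bash
python3 -c "
from h import *
go(*cad(.02,-.04,.046),85.5)"
```

```text
at [ 0.5104 -0.0944  0.0776] yaw 84.99 tilt z [-0.085  0.006 -0.996] t 42.0 w 0.0193 F [ 0.3  0.1 -0.6] -> units [0.08 0.08 1.05] turn -0.1
```

>>> carry_out --pt "1 0.05 0.04 0.3 0" --pt "1 0 0 0.4 0" --pt "1 0 0 0.25 0" --pt "1 0 0 0 0" --pt "0.5 0 0 0 0" --pt "0.35 0 0 0 0" --pt "0.3 0 0 0 0" --pt "0.3 0 0 -0.3 0" --pt "0.3 0 0 -0.8 0" --pt "0.2 0 0 -0.8 0" --pt "0 0 0 -0.8 0" --pt "0 0 0 -0.8 0" --pt "0 0 0 -0.8 0" --pt "0 0 0 -0.8 0" --pt "0 0 0 -0.8 0" --pt "0 0 0 0 0"

```text
time: 43.28
ee_pos: [0.526, -0.0929, 0.2403]
eef_rot: [0.736, 0.676, -0.027, -0.028]
ft_force: [0.6, 0.4, 0.6]
width: 0.0434
```

>>> carry_out --pt "0 0 0 0 1" --pt "0 0 0 0 1" --pt "0 0 0 0 1" --pt "0 0 0 0 1" --pt "0 0 0 0 1" --pt "0 0 0 0 1" --pt "0 0 0 0 1" --pt "0 0 0 0 1" --pt "0 0 0 0 1" --pt "0 0 0 0 1" --pt "0 0 0 0 1" --pt "0 0 0 0 1" --pt "0 0 0 0 1" --pt "0 0 0 0 1" --pt "0 0 0 0 1" --pt "0 0 0 0 1" --pt "0 0 0 0 1" --pt "0 0 0 0 0.4" --pt "0 0 0 0 0"

```text
time: 44.87
ee_pos: [0.5278, -0.0874, 0.2587]
eef_rot: [0.998, -0.051, -0.029, 0.002]
ft_force: [-0.6, 0.8, 0.1]
width: 0.0434
```

```bash
python3 -c "
from h import *
go(.678,-.067,.24,-4.6);stamps(save='pics/w6.png')
print([(d['xy'],atz('wrist',d['xy'],.131).round(3),round(d['conf'],2)) for d in pinpoint('tray_handle','wrist')])"
```

```text
at [ 0.5278 -0.0874  0.2587] yaw -5.86 tilt z [-0.057 -0.001 -0.998] t 44.9 w 0.0434 F [-0.6  0.8  0.1] -> units [ 4.94 -1.19  0.34] turn -0.25
[272. 106.] [ 0.5123 -0.0157] 0.96
[209. 152.] [ 0.4354 -0.0586] 0.87
[274. 180.] [ 0.5071 -0.0978] 0.73
[222. 204.] [ 0.4408 -0.1222] 0.71
[216.  93.] [0.4532 0.0043] 0.67
[([484.0, 159.3], array([ 0.677, -0.065,  0.131]), 0.77)]
```

View pics/w6.png

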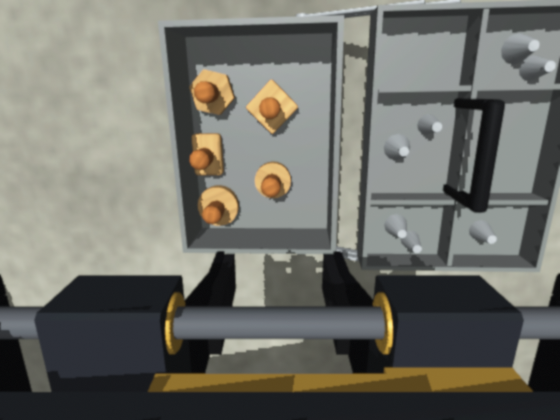

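All five stamps stand in the compartment, the nearest to the wall being (200,158) and (213,212). The tray is open with its handle at (484,160).

>>> carry_out --pt "-1 0.4 -0.1 0 -0.1" --pt "-1 0.6 -0.15 0 -0.1" --pt "-1 0.6 -0.15 0 0" --pt "-1 0.6 -0.15 0 0" --pt "-1 0.6 -0.15 0 0" --pt "-1 0.6 -0.15 0 0" --pt "-1 0.6 -0.15 0 0" --pt "-1 0.5 -0.15 0 0" --pt "-1 0.3 0 0 0" --pt "-1 0 0 0 0" --pt "-1 0 0 0 0"

```text
time: 45.93
ee_pos: [0.6794, -0.0649, 0.249]
eef_rot: [0.999, -0.034, -0.03, 0.001]
ft_force: [-0.6, 0.1, 0.1]
width: 0.0871
```

```bash
python3 -c "
from h import *
go(.678,-.067,.126,-4.6);stamps()"
```

```text
at [ 0.6794 -0.0649  0.249 ] yaw -3.9 tilt z [-0.059 -0.001 -0.998] t 45.9 w 0.0871 F [-0.6  0.1  0.1] -> units [0.2  0.05 4.1 ] turn 0.14
[ 97. 231.] [ 0.437  -0.1262] 0.92
[144. 210.] [ 0.5004 -0.1026] 0.9
[138. 140.] [ 0.5087 -0.0203] 0.78
[ 79. 177.] [ 0.4311 -0.0581] 0.78
[313. 378.] [ 0.6927 -0.3525] 0.31
```

>>> carry_out --pt "-1 0.12 0.03 0.4 0.1" --pt "-1 0 0 0.7 0" --pt "-1 0 0 0.7 0" --pt "-1 0 0 0.7 0" --pt "-1 0 0 0.7 0" --pt "-1 0 0 0.5 0" --pt "-1 0 0 0.2 0" --pt "-1 0 0 0 0"

```text
time: 46.7
ee_pos: [0.6725, -0.0703, 0.1263]
eef_rot: [0.999, -0.041, -0.028, 0.003]
ft_force: [-0.0, -0.2, 0.8]
width: 0.087
```

```bash
python3 -c "
from h import *
go(.678,-.067,.127,-4.6)"
```

```text
at [ 0.6725 -0.0703  0.1263] yaw -4.75 tilt z [-0.056 -0.004 -0.998] t 46.7 w 0.087 F [-0.  -0.2  0.8] -> units [ 0.17 -0.12 -0.03] turn -0.03
```

>>> carry_out --pt "-0.5 0.12 -0.08 0 0" --pt "0 0 0 0 0" --pt "0.2 0 0 0 0" --pt "0.2 0 0 0 0" --pt "0.2 0 0 0 0" --pt "0.2 0 0 0 0" --pt "0.2 0 0 0 0" --pt "0.2 0 0 0 0"

```text
time: 47.37
ee_pos: [0.6787, -0.0682, 0.131]
eef_rot: [0.999, -0.042, -0.025, 0.004]
ft_force: [0.0, -0.9, -0.7]
width: 0.0415
```

```bash
python3 -c "
from h import *
go(.678,-.067,.127,-4.6)"
```

```text
at [ 0.6787 -0.0682  0.131 ] yaw -4.81 tilt z [-0.049 -0.005 -0.999] t 47.4 w 0.0415 F [ 0.  -0.9 -0.7] -> units [-0.02 -0.04  0.13] turn -0.04
```

>>> carry_out --pt "0.6 0 0 0.1 0" --pt "1 0 0 0.03 0" --pt "1 0 0 0 0" --pt "1 0 0 0 0" --pt "1 0 0 0 0" --pt "1 0 0 0 0" --pt "1 0 0 0 0" --pt "1 0 0 0 0" --force 30

```text
time: 48.03
ee_pos: [0.6773, -0.0681, 0.1267]
eef_rot: [0.999, -0.042, -0.026, 0.004]
ft_force: [-0.9, -0.5, 0.3]
width: 0.0118
```

```bash
python3 -c "
from h import *
arc();go(.678,-.067,.127,-4.6)"
```

```text
q 2.276 err 0.0001
at [ 0.6773 -0.0681  0.1267] yaw -4.81 tilt z [-0.052 -0.005 -0.999] t 48.0 w 0.0118 F [-0.9 -0.5  0.3] -> units [ 0.02 -0.04 -0.01] turn -0.04
```

```bash
cat >> h.py <<'E'
def plan(q0,q1,n,yaw=-4.5):
    s=read_state();M=R.from_quat(s["eef_rot"]).as_matrix();a=.436;y=np.radians(yaw)
    q=np.linspace(q0,q1,n+1)+a;X=-.1*np.cos(q);Z=.1*np.sin(q)
    D=np.diff(np.c_[X*np.cos(y),X*np.sin(y),Z],axis=0)@M/.03
    print(D.round(2).tolist())
E
python3 -c "
from h import *
plan(2.27,0,24)"
```

```text
[[-0.16, 0.0, -0.27], [-0.19, 0.0, -0.25], [-0.21, 0.0, -0.24], [-0.23, 0.0, -0.22], [-0.25, 0.0, -0.19], [-0.27, 0.0, -0.17], [-0.28, 0.0, -0.14], [-0.29, 0.0, -0.12], [-0.3, 0.0, -0.09], [-0.31, 0.0, -0.06], [-0.31, 0.0, -0.03], [-0.32, 0.0, 0.0], [-0.31, 0.0, 0.03], [-0.31, 0.0, 0.06], [-0.3, 0.0, 0.09], [-0.29, 0.0, 0.12], [-0.28, 0.0, 0.14], [-0.27, -0.0, 0.17], [-0.25, -0.0, 0.19], [-0.23, -0.0, 0.22], [-0.21, -0.0, 0.24], [-0.18, -0.0, 0.26], [-0.16, -0.0, 0.27], [-0.13, -0.0, 0.29]]
```

>>> carry_out --pt "1 -0.16 0 -0.27 0" --pt "1 -0.19 0 -0.25 0" --pt "1 -0.21 0 -0.24 0" --pt "1 -0.23 0 -0.22 0" --pt "1 -0.25 0 -0.19 0" --pt "1 -0.27 0 -0.17 0" --pt "1 -0.28 0 -0.14 0" --pt "1 -0.29 0 -0.12 0" --pt "1 -0.3 0 -0.09 0"

```text
time: 48.78
ee_pos: [0.6089, -0.0622, 0.1822]
eef_rot: [0.999, -0.042, -0.027, 0.004]
ft_force: [-0.3, 0.5, -10.4]
width: 0.0117
```

```bash
python3 -c "
from h import *
arc();go(.4965,-.0518,.1275,-4.6);plan(1.3,0,14)"
```

```text
q 1.358 err 0.0006
at [ 0.6089 -0.0622  0.1822] yaw -4.82 tilt z [-0.054 -0.005 -0.999] t 48.8 w 0.0117 F [ -0.3   0.5 -10.4] -> units [-3.66 -0.05  2.02] turn -0.04
[[-0.31, 0.0, -0.02], [-0.31, 0.0, 0.01], [-0.31, 0.0, 0.04], [-0.3, 0.0, 0.07], [-0.3, 0.0, 0.09], [-0.29, 0.0, 0.12], [-0.27, 0.0, 0.15], [-0.26, -0.0, 0.17], [-0.24, -0.0, 0.19], [-0.22, -0.0, 0.22], [-0.2, -0.0, 0.24], [-0.18, -0.0, 0.25], [-0.15, -0.0, 0.27], [-0.13, -0.0, 0.28]]
```

>>> carry_out --pt "1 -0.31 0 -0.03 0" --pt "1 -0.31 0 0.0 0" --pt "1 -0.31 0 0.03 0" --pt "1 -0.31 0 0.06 0" --pt "1 -0.3 0 0.08 0" --pt "1 -0.29 0 0.11 0" --pt "1 -0.27 0 0.14 0" --pt "1 -0.26 0 0.17 0" --pt "1 -0.24 0 0.19 0"

```text
time: 49.53
ee_pos: [0.5215, -0.0547, 0.1602]
eef_rot: [0.999, -0.042, -0.025, 0.003]
ft_force: [13.5, -0.5, -17.2]
width: 0.0119
```

```bash
python3 -c "
from h import *
arc();go(.4965,-.0518,.1275,-4.6);plan(.42,0,6)"
```

```text
q 0.416 err 0.0004
at [ 0.5215 -0.0547  0.1602] yaw -4.82 tilt z [-0.049 -0.005 -0.999] t 49.5 w 0.0119 F [ 13.5  -0.5 -17.2] -> units [-0.78 -0.04  1.13] turn -0.04
[[-0.16, -0.0, 0.17], [-0.15, -0.0, 0.18], [-0.14, -0.0, 0.19], [-0.12, -0.0, 0.2], [-0.11, -0.0, 0.21], [-0.1, -0.0, 0.21]]
```

>>> carry_out --pt "1 -0.14 0 0.18 0" --pt "1 -0.14 0 0.18 0" --pt "1 -0.13 0 0.19 0" --pt "1 -0.12 0 0.2 0" --pt "1 -0.1 0 0.2 0" --pt "1 -0.06 0 0.15 0" --pt "1 0 0 0.03 0" --pt "1 0 0 0 0"

```text
time: 50.2
ee_pos: [0.4967, -0.0525, 0.1267]
eef_rot: [0.999, -0.042, -0.022, 0.004]
ft_force: [0.9, -0.3, -3.0]
width: 0.0118
```

```bash
python3 -c "
from h import *
arc();go(.4965,-.0518,.1275,-4.6)"
```

```text
q -0.008 err 0.0006
at [ 0.4967 -0.0525  0.1267] yaw -4.82 tilt z [-0.044 -0.007 -0.999] t 50.2 w 0.0118 F [ 0.9 -0.3 -3. ] -> units [-0.01 -0.02 -0.03] turn -0.04
```

>>> carry_out --pt "0.6 0 0 0 0" --pt "0.2 0 0 0 0" --pt "0 0 0 0 0" --pt "0 0 0 0 0" --pt "0 0 0 0 0" --pt "0 0 0 -0.4 0" --pt "0 0 0 -0.8 0" --pt "0 0 0 -0.8 0" --pt "0 0 0 -0.8 0" --pt "0 0 0 -0.8 0" --pt "0 0 0 -0.8 0" --pt "0 0 0 -0.8 0" --pt "0 0 0 -0.6 0" --pt "0 0 0 0 0"

```text
time: 51.37
ee_pos: [0.5026, -0.0497, 0.3148]
eef_rot: [0.999, -0.04, -0.024, 0.004]
ft_force: [0.9, 0.5, 0.1]
width: 0.0435
```

```bash
python3 -c "
from h import *
go(.366,.293,.31,16)"
```

```text
at [ 0.5026 -0.0497  0.3148] yaw -4.65 tilt z [-0.048 -0.006 -0.999] t 51.4 w 0.0435 F [0.9 0.5 0.1] -> units [ -5.45 -11.02   0.31] turn -4.13
```

>>> carry_out --pt "-1 -0.2 -0.4 0 0" --pt "-1 -0.37 -0.77 0 0" --pt "-1 -0.37 -0.77 0 0" --pt "-1 -0.37 -0.77 0 0" --pt "-1 -0.37 -0.77 0 0" --pt "-1 -0.37 -0.77 0 0" --pt "-1 -0.37 -0.77 0 0" --pt "-1 -0.37 -0.77 0 0" --pt "-1 -0.37 -0.77 0 0" --pt "-1 -0.37 -0.77 0 0" --pt "-1 -0.37 -0.77 0 0" --pt "-1 -0.37 -0.77 0 0" --pt "-1 -0.37 -0.77 0 0" --pt "-1 -0.3 -0.6 0 0" --pt "-1 -0.15 -0.3 0 0" --pt "-1 0 0 0 0"

```text
time: 52.7
ee_pos: [0.3514, 0.3025, 0.3133]
eef_rot: [0.999, -0.036, -0.029, 0.008]
ft_force: [0.0, -0.6, 0.5]
width: 0.087
```

>>> carry_out --pt "-1 0 0 0 -0.8" --pt "-1 0 0 0 -1" --pt "-1 0 0 0 -1" --pt "-1 0 0 0 -0.6" --pt "-1 0 0 0 0" --pt "-1 0 0 0 0"

```text
time: 53.2
ee_pos: [0.3468, 0.3012, 0.3105]
eef_rot: [0.992, 0.119, -0.032, 0.006]
ft_force: [-0.1, -0.6, 0.4]
width: 0.0871
```

```bash
cat >> h.py <<'E'
def pts(q,z,n="wrist",k=3):
    KT=cam(n)
    for d in pinpoint(q,n)[:k]: print(q,np.round(d["xy"],1),atz(n,d["xy"],z,KT).round(4),round(d["conf"],2))
E
python3 -c "
from h import *
im=camera('wrist');cv2.imwrite('pics/w7.png',im)
go(.366,.293,.31,16);pts('board_grip',.176);pts('board_hole_l',.138);pts('peg_tip_l',.208);pts('peg_root_l',.2)"
```

```text
at [0.3469 0.3011 0.3104] yaw 13.71 tilt z [-0.063 -0.019 -0.998] t 53.2 w 0.0867 F [ 0.1  0.  -0.6] -> units [ 0.55  0.41 -0.02] turn -0.46
board_grip [316.5 214.5] [0.371  0.2959 0.176 ] 0.91
board_hole_l [310.3 135.7] [0.3511 0.3527 0.138 ] 0.72
board_hole_l [311.6 260.6] [0.3842 0.2369 0.138 ] 0.68
peg_tip_l [507.2 152.4] [0.4783 0.3817 0.208 ] 0.66
```

View pics/w7.png

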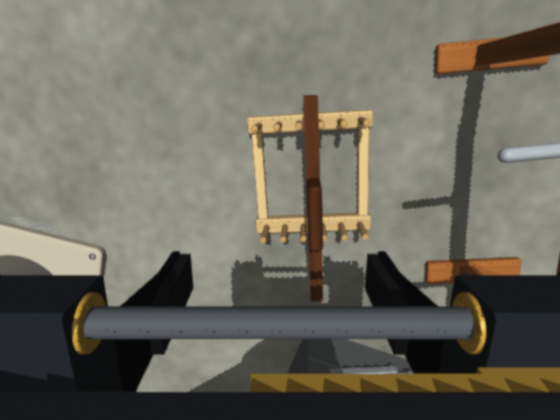

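>>> carry_out --pt "-1 0.3 0.1 0.4 -0.25" --pt "-1 0.25 0.1 0.6 0" --pt "-1 0.15 0 0.6 0" --pt "-1 0 0 0.6 0" --pt "-1 0 0 0.2 0" --pt "-1 0 0 0 0"

```text
time: 53.95
ee_pos: [0.3661, 0.3001, 0.2358]
eef_rot: [0.991, 0.129, -0.031, 0.004]
ft_force: [0.5, 0.3, -0.1]
width: 0.0869
```

```bash
python3 -c "
from h import *
im=camera('wrist');cv2.imwrite('pics/w8.png',im)
go(.369,.2955,.172,16);pts('board_grip',.176);pts('board_hole_l',.138)"
```

```text
at [0.3662 0.3002 0.2364] yaw 14.82 tilt z [-0.059 -0.017 -0.998] t 54.0 w 0.087 F [-0.3  0.3  0.5] -> units [0.18 0.17 2.14] turn -0.24
board_grip [288.3 241.4] [0.369 0.297 0.176] 0.87
board_hole_l [288.2 142.2] [0.3529 0.3517 0.138 ] 0.67
board_hole_l [293.5 298. ] [0.3891 0.2361 0.138 ] 0.62
```

>>> carry_out --pt "-1 0.1 0.06 0.3 -0.15" --pt "-1 0 0 0.6 0" --pt "-1 0 0 0.6 0" --pt "-1 0 0 0.4 0" --pt "-1 0 0 0.15 0" --pt "-1 0 0 0 0"

```text
time: 54.6
ee_pos: [0.3698, 0.3001, 0.1764]
eef_rot: [0.99, 0.137, -0.025, 0.003]
ft_force: [-0.5, -0.4, -0.3]
width: 0.0872
```

```bash
python3 -c "
from h import *
go(.369,.2965,.172,16.3)"
```

```text
at [0.3698 0.3001 0.1764] yaw 15.71 tilt z [-0.05  -0.013 -0.999] t 54.6 w 0.0872 F [-0.5 -0.4 -0.3] -> units [-0.05  0.11  0.15] turn -0.12
```

>>> carry_out --pt "-0.5 -0.02 0.06 0.1 -0.08" --pt "0 0 0 0 0" --pt "0.3 0 0 0.05 0" --pt "0.5 0 0 0 0" --pt "1 0 0 0 0" --pt "1 0 0 0 0" --pt "1 0 0 0 0" --pt "1 0 0 0 0" --pt "1 0 0 0 0" --pt "1 0 0 0 0" --pt "1 0 0 0 0" --pt "1 0 0 0 0" --force 40

```text
time: 55.6
ee_pos: [0.371, 0.2991, 0.1747]
eef_rot: [0.99, 0.141, -0.023, 0.002]
ft_force: [-0.3, -0.0, 0.2]
width: 0.0149
```

```bash
python3 -c "
from h import *
go(.369,.2965,.172,16.3)"
```

```text
at [0.371  0.2991 0.1747] yaw 16.17 tilt z [-0.046 -0.011 -0.999] t 55.6 w 0.0149 F [-0.3 -0.   0.2] -> units [-0.08  0.07  0.09] turn -0.03
```

>>> carry_out --pt "1 0 0 0 0" --pt "1 0 0 0 0" --pt "1 0 0 -0.2 0" --pt "1 -0.02 0 -0.4 0" --pt "1 -0.02 0 -0.5 0" --pt "1 -0.02 0 -0.5 0" --pt "1 -0.02 0 -0.5 0" --pt "1 -0.02 0 -0.5 0" --pt "1 0 0 0 0"

```text
time: 56.35
ee_pos: [0.3711, 0.299, 0.2593]
eef_rot: [0.99, 0.142, -0.024, 0.002]
ft_force: [-0.1, 0.6, -2.5]
width: 0.0117
```

```bash
python3 -c "
from h import *
go(.369,.2965,.30,16.4)
camera('top');camera('scene')
for n in('top','scene'): pts('peg_tip_l',.208,n,2);pts('peg_root_l',.2,n,2);pts('board_grip',.25,n,1);pts('board_hole_l',.2,n,2)"
```

```text
at [0.3711 0.299  0.2593] yaw 16.29 tilt z [-0.046 -0.01  -0.999] t 56.4 w 0.0117 F [-0.1  0.6 -2.5] -> units [-0.16  0.06 -1.35] turn -0.02
peg_tip_l [ 96.7 213.9] [0.4757 0.3831 0.208 ] 0.91
peg_tip_l [141.2 200.6] [0.5114 0.2692 0.208 ] 0.63
peg_root_l [ 93.3 193.2] [0.5331 0.3986 0.2   ] 0.97
peg_root_l [138.1 177.3] [0.5769 0.2827 0.2   ] 0.82
board_grip [121.5 251.5] [0.3722 0.3006 0.25  ] 0.82
board_hole_l [149.8 249.2] [0.3838 0.2425 0.2   ] 0.69
peg_tip_l [443.  173.2] [0.484  0.3791 0.208 ] 0.78
peg_tip_l [407.8 185.8] [0.5179 0.2616 0.208 ] 0.73
peg_root_l [423.6 199.8] [0.5714 0.2863 0.2   ] 0.58
peg_root_l [458.6 186.9] [0.5389 0.4016 0.2   ] 0.55
board_grip [401.6 140. ] [0.365  0.2948 0.25  ] 0.72
board_hole_l [383.1 155.7] [0.3649 0.2461 0.2   ] 0.91
board_hole_l [414. 145.] [0.33   0.3571 0.2   ] 0.69
```

```bash
python3 -c "
from h import *
go(.472,.3177,.2457,17)"
```

```text
at [0.3705 0.298  0.2558] yaw 16.28 tilt z [-0.05  -0.012 -0.999] t 56.9 w 0.0117 F [-0.4  0.  -1.8] -> units [3.45 0.32 0.16] turn -0.14
```

>>> carry_out --pt "1 0.3 0.03 0 -0.1" --pt "1 0.5 0.05 0 0" --pt "1 0.5 0.05 0 0" --pt "1 0.5 0.05 0 0" --pt "1 0.5 0.05 0 0" --pt "1 0.4 0.04 0 0" --pt "1 0.2 0 0 0" --pt "1 0 0 0 0" --pt "1 0 0 0 0"

```text
time: 57.6
ee_pos: [0.4591, 0.3155, 0.248]
eef_rot: [0.989, 0.146, -0.028, 0.003]
ft_force: [-0.7, 0.3, -2.6]
width: 0.0122
```

```bash
python3 -c "
from h import *
go(.4773,.3193,.2457,17)
im=camera('wrist');a=im.copy()
b=camera('scene')
cv2.imwrite('pics/m1.png',np.hstack([cv2.resize(a,(480,360)),cv2.resize(b[110:230,350:480],(390,360),interpolation=2)])[:, :800])
pts('peg_tip_l',.208);pts('peg_tip_l',.208,'scene');pts('board_hole_l',.209,'scene');pts('board_hole_l',.209)"
```

```text
at [0.4591 0.3155 0.248 ] yaw 16.77 tilt z [-0.053 -0.015 -0.998] t 57.6 w 0.0122 F [-0.7  0.3 -2.6] -> units [0.62 0.06 0.04] turn -0.05
peg_tip_l [355.2 149.1] [0.4776 0.3808 0.208 ] 0.65
peg_tip_l [442.8 174. ] [0.4872 0.3771 0.208 ] 0.88
peg_tip_l [407.  186.6] [0.5207 0.2582 0.208 ] 0.6
board_hole_l [398.9 177.6] [0.4811 0.2498 0.209 ] 0.96
board_hole_l [432.6 166. ] [0.4489 0.3632 0.209 ] 0.82
board_hole_l [278.4 150.6] [0.44   0.3683 0.209 ] 0.96
board_hole_l [278.6 346.1] [0.4756 0.2515 0.209 ] 0.79
```

View pics/m1.png

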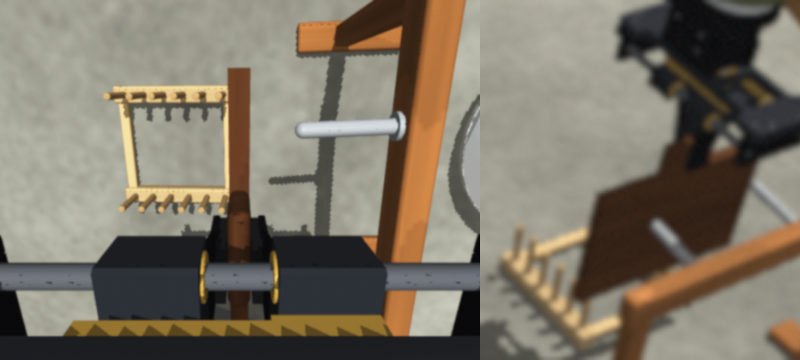

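>>> carry_out --pt "1 0.2 0.01 -0.02 0" --pt "1 0.25 0.02 -0.02 0" --pt "1 0.25 0.02 -0.02 0" --pt "1 0.25 0.02 -0.02 0" --pt "1 0.15 0 -0.01 0" --pt "1 0 0 0 0" --pt "1 0 0 0 0"

```text
time: 58.48
ee_pos: [0.4939, 0.3239, 0.2485]
eef_rot: [0.989, 0.146, -0.028, 0.004]
ft_force: [0.2, -0.2, -3.1]
width: 0.0118
```

```bash
python3 -c "
from h import *
s=read_state();p=s['ee_pos'];print('u',p[0]*.956+p[1]*.292,'v',-p[0]*.292+p[1]*.956)
u,v=.592,.1675
go(u*.956-v*.292,u*.292+v*.956,.244,17)
camera('scene');pts('board_hole_l',.209,'scene');pts('peg_tip_l',.208,'scene')"
```

```text
u 0.5667355207084995 v 0.16539469500001996
at [0.4939 0.3239 0.2485] yaw 16.81 tilt z [-0.054 -0.016 -0.998] t 58.5 w 0.0118 F [ 0.2 -0.2 -3.1] -> units [ 0.83 -0.07  0.1 ] turn -0.04
board_hole_l [404.3 184.3] [0.5112 0.2539 0.209 ] 0.98
board_hole_l [441.  172.7] [0.482  0.3738 0.209 ] 0.66
peg_tip_l [290.6 247.7] [ 0.6823 -0.0956  0.208 ] 0.74
peg_tip_l [441.8 172.9] [0.4821 0.3764 0.208 ] 0.71
peg_tip_l [407.6 183.6] [0.5089 0.2645 0.208 ] 0.65
```

>>> carry_out --pt "1 0.12 -0.05 0 0" --pt "1 0.15 0 0 0" --pt "1 0.15 0 0 0" --pt "1 0 0 0 0" --pt "1 0 0 0 0"

```text
time: 59.05
ee_pos: [0.5053, 0.3289, 0.2478]
eef_rot: [0.989, 0.146, -0.028, 0.005]
ft_force: [-2.8, 0.2, -3.0]
width: 0.0118
```

```bash
python3 -c "
from h import *
s=read_state();p=s['ee_pos'];print('u',p[0]*.956+p[1]*.292,'v',-p[0]*.292+p[1]*.956)
u,v=.592,.1665
go(u*.956-v*.292,u*.292+v*.956,.244,17)
a=camera('wrist');b=camera('scene');cv2.imwrite('pics/m2.png',np.hstack([cv2.resize(a[100:380,180:520],(437,360)),cv2.resize(b[110:230,370:490],(360,360),interpolation=2)]))"
```

```text
u 0.5791500078206134 v 0.16690745910044585
at [0.5053 0.3289 0.2478] yaw 16.84 tilt z [-0.055 -0.017 -0.998] t 59.0 w 0.0118 F [-2.8  0.2 -3. ] -> units [0.42 0.02 0.1 ] turn -0.03
```

View pics/m2.png

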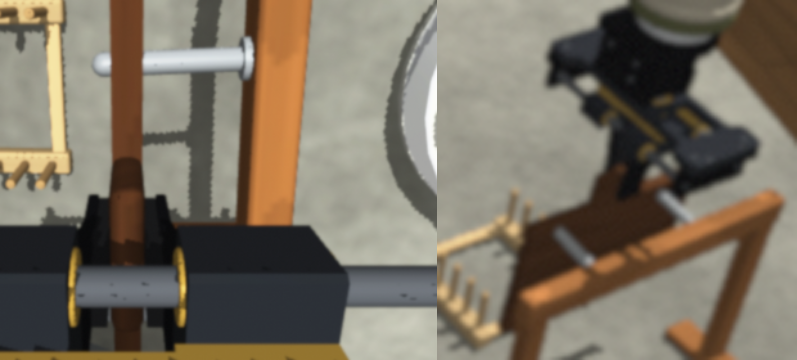

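The left peg's tip at (100,63) now sticks out behind the board, so it is through the hole. Force is low at about 3 N, so I'll continue.

>>> carry_out --pt "1 0.12 0 0.02 0" --pt "1 0.15 0 0.02 0" --pt "1 0.12 0 0.02 0" --pt "1 0 0 0 0" --pt "1 0 0 0 0"

```text
time: 59.57
ee_pos: [0.5179, 0.3326, 0.2457]
eef_rot: [0.989, 0.146, -0.028, 0.004]
ft_force: [-1.7, 0.6, -3.9]
width: 0.0122
```

```bash
python3 -c "
from h import *
s=read_state();p=s['ee_pos'];print('u',p[0]*.956+p[1]*.292,'v',-p[0]*.292+p[1]*.956)
u,v=.60,.1665
go(u*.956-v*.292,u*.292+v*.956,.243,17)
camera('scene');pts('board_hole_l',.204,'scene');pts('peg_root_l',.2,'scene')"
```

```text
u 0.5922359917449044 v 0.16671376169512314
at [0.5179 0.3326 0.2457] yaw 16.81 tilt z [-0.053 -0.017 -0.998] t 59.6 w 0.0122 F [-1.7  0.6 -3.9] -> units [0.25 0.01 0.08] turn -0.04
board_hole_l [410.7 190.4] [0.5332 0.2646 0.204 ] 0.9
board_hole_l [449.1 176.8] [0.4976 0.3921 0.204 ] 0.84
peg_root_l [421.9 198.3] [0.5649 0.2842 0.2   ] 0.67
peg_root_l [458.4 186.8] [0.5384 0.4013 0.2   ] 0.64
```

>>> carry_out --pt "1 0.12 0 0.03 0" --pt "1 0.1 0 0.03 0" --pt "1 0 0 0.05 0" --pt "1 0 0 0.05 0" --pt "1 0 0 0 0" --pt "1 0 0 0 0"

```text
time: 60.22
ee_pos: [0.5253, 0.3341, 0.2408]
eef_rot: [0.989, 0.146, -0.026, 0.005]
ft_force: [0.2, 0.4, -3.1]
width: 0.0118
```

```bash
python3 -c "
from h import *
s=read_state();p=s['ee_pos'];print('u',p[0]*.956+p[1]*.292,'v',-p[0]*.292+p[1]*.956)
go(.52,.333,.24,17)"
```

```text
u 0.5997822627017761 v 0.16598620680415802
at [0.5253 0.3341 0.2408] yaw 16.75 tilt z [-0.051 -0.017 -0.999] t 60.2 w 0.0118 F [ 0.2  0.4 -3.1] -> units [-0.18 -0.02  0.04] turn -0.05
```

>>> carry_out --pt "1 0 0 0.06 0" --pt "1 0 0 0.06 0" --pt "1 0 0 0 0" --pt "1 0 0 0 0"

```text
time: 60.55
ee_pos: [0.5253, 0.3346, 0.2381]
eef_rot: [0.989, 0.146, -0.026, 0.004]
ft_force: [0.2, -0.4, -3.4]
width: 0.0119
```

```bash
python3 -c "
from h import *
go(.52,.333,.234,17)"
```

```text
at [0.5253 0.3346 0.2381] yaw 16.76 tilt z [-0.049 -0.015 -0.999] t 60.5 w 0.0119 F [ 0.2 -0.4 -3.4] -> units [-0.18  0.    0.15] turn -0.05
```

>>> carry_out --pt "1 0 0 0.07 0" --pt "1 0 0 0.05 0" --pt "1 0 0 0.03 0" --pt "1 0 0 0 0"

```text
time: 60.88
ee_pos: [0.5256, 0.3356, 0.2377]
eef_rot: [0.989, 0.146, -0.023, 0.003]
ft_force: [0.2, -0.3, -2.9]
width: 0.0117
```

```bash
python3 -c "
from h import *
go(.52,.333,.234,17)"
```

```text
at [0.5256 0.3356 0.2377] yaw 16.75 tilt z [-0.045 -0.013 -0.999] t 60.9 w 0.0117 F [ 0.2 -0.3 -2.9] -> units [-0.2   0.03  0.13] turn -0.05
```

>>> carry_out --pt "1 0 0 0.1 0" --pt "1 0 0 0.1 0" --pt "1 0 0 0.08 0" --pt "1 0 0 0.04 0"

```text
time: 61.22
ee_pos: [0.526, 0.3361, 0.2372]
eef_rot: [0.989, 0.145, -0.019, 0.003]
ft_force: [-1.9, -1.8, 2.5]
width: 0.0118
```

```bash
python3 -c "
from h import *
go(.52,.333,.234,17)"
```

```text
at [0.526  0.3361 0.2372] yaw 16.68 tilt z [-0.038 -0.011 -0.999] t 61.2 w 0.0118 F [-1.9 -1.8  2.5] -> units [-0.22  0.04  0.12] turn -0.06
```

>>> carry_out --pt "0.8 0 0 0 0" --pt "0.6 0 0 0 0" --pt "0.5 0 0 0 0" --pt "0.5 0 0 0 0"

```text
time: 61.55
ee_pos: [0.5261, 0.336, 0.2371]
eef_rot: [0.989, 0.145, -0.019, 0.003]
ft_force: [0.8, 0.3, -0.5]
width: 0.0198
```

```bash
python3 -c "
from h import *
go(.52,.333,.234,17)
camera('scene');pts('board_hole_l',.2,'scene');pts('peg_root_l',.2,'scene')"
```

```text
at [0.5261 0.336  0.2371] yaw 16.67 tilt z [-0.037 -0.011 -0.999] t 61.5 w 0.0198 F [ 0.8  0.3 -0.5] -> units [-0.22  0.04  0.11] turn -0.07
board_hole_l [413.7 192.8] [0.5398 0.2713 0.2   ] 0.84
board_hole_l [448.5 183. ] [0.5183 0.3817 0.2   ] 0.6
board_hole_l [127.6 278.1] [ 0.6989 -0.4718  0.2   ] 0.51
peg_root_l [420.1 200.3] [0.5715 0.2764 0.2   ] 0.69
peg_root_l [442.8 174.3] [0.4795 0.3826 0.2   ] 0.62
peg_root_l [460.8 188.1] [0.5447 0.4052 0.2   ] 0.58
```

>>> carry_out --pt "0.45 0 0 -0.1 0" --pt "0.45 -0.01 0 -0.3 0" --pt "0.45 -0.02 0 -0.5 0" --pt "0.4 -0.02 0 -0.7 0" --pt "0.4 -0.02 0 -0.8 0" --pt "0.4 -0.02 0 -0.8 0" --pt "0.4 -0.5 0.4 -0.3 0" --pt "0.4 -0.8 0.6 0 0" --pt "0.4 -0.8 0.6 0 0" --pt "0.4 -0.8 0.6 0 0" --pt "0.4 -0.5 0.6 0 0" --pt "0.4 0 0.6 0 0" --pt "0.4 0 0.5 0 0" --pt "0.4 0 0 0 0" --pt "0.4 0 0 0 0"

```text
time: 62.95
ee_pos: [0.4588, 0.193, 0.3591]
eef_rot: [0.989, 0.147, -0.017, 0.003]
ft_force: [0.0, 0.3, 0.8]
width: 0.0263
```

```bash
python3 -c "
from h import *
go(.52,.333,.234,17)
b=camera('scene');a=camera('top');cv2.imwrite('pics/f1.png',np.hstack([cv2.resize(a[150:280,50:240],(450,308),interpolation=2),cv2.resize(b[110:230,370:490],(308,308),interpolation=2)]))
cv2.imwrite('pics/f2.png',cv2.resize(b[140:340,60:490],None,fx=1.86,fy=1.86,interpolation=2))
pts('board_hole_l',.2,'scene');pts('peg_root_l',.2,'scene');pts('tray_handle',.131,'scene',1);pts('tray_handle',.131,'top',1);pts('flask',0,'scene',1);pts('saucer',0,'top',1);pts('fork',0,'top',1);stamps('top')"
```

```text
at [0.4588 0.193  0.3591] yaw 16.91 tilt z [-0.033 -0.011 -0.999] t 63.0 w 0.0263 F [0.  0.3 0.8] -> units [ 3.46 -3.88  4.05] turn -0.02
board_hole_l [446.9 180.5] [0.5073 0.382  0.2   ] 0.93
board_hole_l [411.9 194.3] [0.5447 0.2641 0.2   ] 0.78
peg_root_l [459.7 185.7] [0.5347 0.4069 0.2   ] 0.84
peg_root_l [422.2 197.8] [0.5631 0.2858 0.2   ] 0.69
tray_handle [293.3 214.3] [ 0.4926 -0.0502  0.131 ] 0.76
tray_handle [260.5 210.5] [ 0.5003 -0.0439  0.131 ] 0.55
flask [191.3 314.5] [ 0.6802 -0.3563  0.    ] 0.83
saucer [404.2 245.8] [ 0.4171 -0.4794  0.    ] 0.97
fork [388.4 181.9] [ 0.6175 -0.4408  0.    ] 0.47
[388. 183.] [ 0.6127 -0.4383] 0.73
[350. 299.] [ 0.2581 -0.3085] 0.67
[432. 194.] [ 0.5799 -0.5746] 0.53
```

View pics/f1.png

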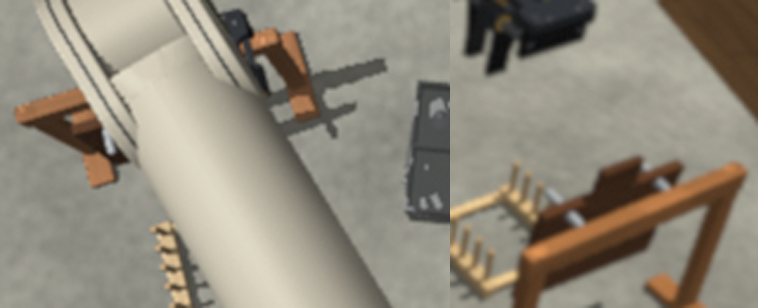

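View pics/f2.png

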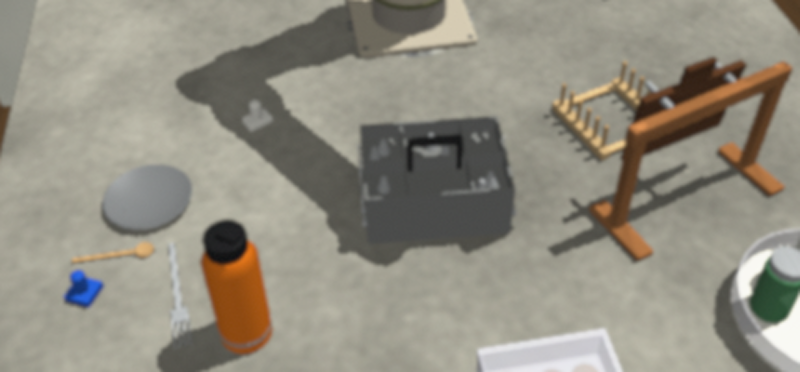

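The board hangs level on both pegs, the tray is shut, and the gripper is clear. I'll settle briefly and hand in.

>>> carry_out --pt "0.4 0 0 0 0" --pt "0.4 0 0 0 0" --pt "0.4 0 0 0 0" --pt "0.4 0 0 0 0" --pt "0.4 0 0 0 0" --pt "0.4 0 0 0 0"

```text
time: 64.0
ee_pos: [0.4587, 0.1934, 0.3581]
eef_rot: [0.989, 0.148, -0.018, 0.003]
ft_force: [-0.1, -0.2, -0.2]
width: 0.0259
```

```bash
python3 -c "
from h import *
camera('scene');pts('board_hole_l',.2,'scene',2);print(close_job())"
```

```text
the job is handed in; nothing more can be done
None
```

I finished the job and handed it in at about 64 s; the system reports no verdict.

- **Tray opened:** I swung it fully over; the arm position put the joint at about 2.27 rad. It stayed open while I packed.
- **Stamps packed:** all five wooden stamps (a to e) were seen standing in the compartment before I closed the tray. The blue and white look-alikes were left alone.
- **Tray shut:** I lowered it by hand at roughly 1.2 rad/s to q ≈ 0. A picture afterwards showed it shut.
- **Board hung:** a picture showed it hanging level on both pegs. I estimate the hole centres at about 34 mm out from the rail face.
- **Left in place:** the flask, saucer and fork showed no shift beyond measuring error. The spoon I only checked in the picture, where it looked unmoved.
- **Checks that failed or disagreed:** the very last detector call, just before hand-in, reported no board holes. The previous one, a second earlier, had found both. The tool also built up a tilt of up to 5 degrees during the work, which I could not correct, but it did not affect the grips or the fit.

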